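# Build up the solvent filtration set on its receiver flask

### The arm

A 6-joint arm with a two-finger parallel gripper is mounted at the origin on the work surface. World frame = base frame: x ahead of the robot, y to its left, z up, the work surface at z = 0. Lengths are in m, angles in rad, forces in N, time in s.
With the tool pointing down it reaches from about 0.35 to 0.775 m from the base axis. Payload 5.5 kg.
Tool frame: the origin (TCP) lies midway between the tips of the shut fingers; the grasp point (between the pads) lies 19 mm behind it; z points along the fingers, y is the line along which they close (so a half turn about z gives the same grasp; the last joint's range is limited). The gripper opens to 85 mm and grips with 20 to 120 N. Pads are 22 mm wide; open, the fingers measure 114 mm over their backs; the gripper's body (76 mm by 85 mm) begins 54 mm behind the grasp point. The pads swing forward as they close: fully open they stand 13 mm farther back than shut.
Start: joints at [1.141, 0.313, 0.046, 1.304, 0, 1.431], TCP at [0.164, 0.551, 0.231] pointing down, gripper open.
Joint ranges: [-2.76, 2.76], [-0.86, 1.69], [-1.03, 1.26], [-2.2, 2.34], [-1.47, 1.5], [-3.14, 3.14]. Speed limits (rad/s): [2.57, 2.57, 3.14, 3.14, 3.14, 3.14].

### API

Orientations are given as a unit quaternion [w, x, y, z].
In Python, from workcell import env gives the robot as it stands. The module is installed in compiled form; this text tells all that it offers.
- The arm moves only by the tool carry_out, never from a script. Its argument "series" is a list of rows, each an object with "delta_rot": the turn, a rotation vector about the world's x, y, z normalised to -1 to 1, where 1 is 0.1 rad, a list of three; "travel": the shift along the world's x, y, z normalised to -1 to 1, where 1 is 0.025 m, a list of three; "fingers": the closure, from -1 (fully open) to 1 (shut). In form: [{"delta_rot": [ax, ay, az], "travel": [tx, ty, tz], "fingers": fingers}, ...]. A call has 1 to 5 rows; each row shifts and turns the commanded pose from where the row before left it; what a row does not reach is not made up. A row lasts 1/8 s, in which the tool goes at most 62.5 mm and 10.7 degrees, less where a joint would pass 70% of its speed; a pose out of reach is approached as far as the arm can. A call with a number of a shift or a turn outside -1 to 1 is refused whole. A call with a gripper value outside its range is refused whole. The fingers move at their own pace and stop on an object; "squeeze" is the grip in N (left out, the last holds). Time passes only in rows, so rows that do not move let the fingers close. It gives the time, the measured TCP pose, the force, the opening and the grip force at its end, in the units of the state.
- env.get_state(): the state, without advancing time (a new reading comes with each control period).
- env.read_camera(name): name is "scene" or "top"; returns a dict with "color" (480x640x3 uint8, red, green, blue), "fx", "fy", "cx", "cy" (pixels), "world_from_camera" (4x4, takes a point from camera to world coordinates). Camera axes: x right, y up, looking along -z (the intrinsics and any distortion apply to the point x, -y, -z); pixel columns grow to the right and rows downward; lengths in m; the calibration is good to about 2 mm. A picture is of the moment at which its call begins. There is no depth.
- env.hand_in(): hands the job in; it is judged then, once.
The state is a dict: "clock": time; "joint_pos": joint angles; "qvel": joint speeds; "tau": joint torques, N m; "tcp_pos": TCP position; "orientation": TCP orientation; "wrist_force": force on the tool from outside, world axes, zero at the start; "ft_torque": the same for the moment, N m; "finger_gap": finger opening in m; "grip_force": force on a finger pad.
Only numpy, scipy, OpenCV 4.12 (cv2) and the standard library are available. Lean on these libraries where they do the work, as an engineer would, in place of code of your own. Each camera call takes 0.05 s, during which the arm holds its last target. There are 200 camera calls.

### The job

Put the solvent filtration set together on the side-arm flask that is clamped in the grey stand, working upwards in this order: the white support base into the flask's neck, the steel filter disc into the recess on the base, the amber funnel over the base, and the blue lid on the funnel. Seat each part squarely and fully home and let go of it before the next, setting it down gently rather than dropping it. Leave the small beaker, the sample jar, the brown bottle and the red-stoppered flask standing where they are.

Things in the scene. Friction and masses are not known exactly. Their poses are not given: they have to be found in the camera images.
- receiver: Target, fixed: clear side-arm flask 94 mm wide, held by a blue collar on a post, on a grey plate 145 x 120 x 10 mm. Origin: on the flask's axis at bench level. The mouth is on this axis 140 mm up, the highest part: bore 36 mm, 45 mm deep, outside 45 mm. The post (12 mm thick, top at 118 mm) is 70 mm to body +x; the side arm (8 mm thick, 122 mm up) ends 62 mm to -y.
- base: White round cup, 120 g, 62 mm wide, 22 mm high, in its top a recess 50 mm wide, 3 mm deep; below it a dark stopper (33 mm wide tapering to 26, 24 mm long) and stem, to 36 mm below the cup. Origin: centre of the cup's flat underside (recess floor at +19 mm). At the start the cup rests on the small beaker's rim. Home, its underside rests on the flask's mouth. Yaw is free.
- disc: Sintered steel filter disc, 60 g, 47 mm in diameter, 8 mm thick, lying flat on the bench. Origin: centre of its underside. Home, it lies on the floor of the base's recess and stands 5 mm above the base's rim. Yaw is free.
- funnel: Amber see-through funnel, 100 g: upright round cup open at both ends, 88 mm high, body 59 mm outside, bore 53 mm; at its foot a skirt 71 mm outside (up to 12 mm), 66 mm inside, 8 mm deep to a flat ledge. It stands on the skirt. Origin: centre of its lower edge. Home, the skirt is over the base's cup, the ledge on the cup's rim: origin 14 mm above the base's. Yaw is free.
- lid: Blue lid, 40 g: below a plug 50 mm wide, 6 mm high, then a plate 62 mm wide, 4 mm thick, on top a round knob 19 mm wide, from 10 to 26 mm above the origin. Origin: centre of the plug's underside. It lies plug down. Home, the plug is in the funnel's bore, the plate on the funnel's top rim: origin 82 mm above the funnel's. Yaw is free.
- beaker: Bystander, loose: small clear glass beaker, 59 mm outside, 53 mm inside, 60 mm high, in which the support base stands at the start. Origin: centre of its underside. To be left upright where it is.
- jar: Bystander, loose: small clear sample jar with white cap, 52 mm wide, 62 mm high. Origin: centre of its underside.
- bottle: Bystander, loose: brown solvent bottle with paper label and blue cap, 74 mm wide, 165 mm high. Origin: centre of its underside.
- conical: Bystander, loose: clear conical flask with a red stopper and no side arm, 72 mm wide, 126 mm high. Origin: centre of its underside.
Mind the look-alikes: they are no part of the job. What is meant by the funnel is not turquoise, and is the smaller of those in its own colour.

How it is judged:
By the outcome, as a careful person would: the job done as asked, in the order asked, and still so for the second after the job is handed in, with the robot touching nothing.
It also fails if it takes over 125 s, if anything falls off the work surface, if the arm or the gripper's body presses on something with over 40 N, if the wrist force passes 120 N, or if a joint passes its speed limit or range.

## Working session

There is one attempt and no reset: what is moved stays moved. The work goes in short steps, Python scripts to look and compute and a tool call to move; the robot and the scene stay as the last step left them, time stands still between calls to the robot, and variables do not carry over. Pictures are saved under pics/ and viewed, at most 14 in all, crops included, and the job is handed in when it is done.

Besides the shell and the picture viewer there is one more tool, called after "Call:" as name(argument=value, ...) on one line, values as JSON. carry_out: Moves the arm, as the interface text tells. Its arguments: {"type":"object","properties":{"series":{"type":"array","items":{"type":"object","properties":{"delta_rot":{"type":"array","items":{"type":"number"}},"travel":{"type":"array","items":{"type":"number"}},"fingers":{"type":"number"}}}},"squeeze":{"type":"number"}},"required":["series"]}

```bash
mkdir -p pics
cat > h.py <<'E'
import numpy as np, cv2
from workcell import env
def snap(n,f):
    r=env.read_camera(n); cv2.imwrite(f,cv2.cvtColor(r['color'],cv2.COLOR_RGB2BGR)); return r
def ray(r,u,v):
    M=np.array(r['world_from_camera']); d=np.array([(u-r['cx'])/r['fx'],-(v-r['cy'])/r['fy'],-1.0])
    return M[:3,3],M[:3,:3]@d
def onz(r,u,v,z):
    o,d=ray(r,u,v); return o+d*(z-o[2])/d[2]
def proj(r,p):
    M=np.array(r['world_from_camera']); q=M[:3,:3].T@(np.array(p)-M[:3,3])
    return r['cx']+r['fx']*q[0]/-q[2], r['cy']-r['fy']*q[1]/-q[2]
E
python3 - <<'E'
from h import *
import pickle
for n in('scene','top'):
    r=snap(n,f'pics/{n}0.png'); pickle.dump(r,open(n+'0.pkl','wb'))
    print(n,{k:np.round(v,4) for k,v in r.items() if k!='color'})
print(env.get_state())
E
```

```text
scene {'fx': np.float64(612.0317), 'fy': np.float64(612.0317), 'cx': np.float64(318.8348), 'cy': np.float64(243.8693), 'world_from_camera': array([[ 0.3557, -0.5068,  0.7852,  1.3391],
       [ 0.9345,  0.1819, -0.306 , -0.272 ],
       [ 0.0123,  0.8426,  0.5383,  0.6556],
       [ 0.    ,  0.    ,  0.    ,  1.    ]])}
top {'fx': np.float64(577.9647), 'fy': np.float64(577.9647), 'cx': np.float64(315.6613), 'cy': np.float64(227.9397), 'world_from_camera': array([[ 0.0267,  0.9916, -0.1268,  0.342 ],
       [-0.9995,  0.0288,  0.015 ,  0.0531],
       [ 0.0185,  0.1263,  0.9918,  1.1606],
       [ 0.    ,  0.    ,  0.    ,  1.    ]])}
{'clock': 0.1, 'joint_pos': array([1.14139922e+00, 3.13896650e-01, 4.50863360e-02, 1.30355124e+00,
       1.23298862e-05, 1.43121733e+00]), 'qvel': array([ 0.00065091, -0.00101312,  0.0036357 , -0.00116797,  0.00138825,
       -0.00164745]), 'tau': array([ 1.23314778e-03, -4.81726027e+01,  2.99244815e+01,  1.27258690e-02,
       -2.06833365e-04,  2.56467018e-05]), 'tcp_pos': array([0.16413297, 0.55062134, 0.23051175]), 'orientation': array([-2.25570918e-04,  1.44402398e-01,  9.89518739e-01, -7.49428744e-04]), 'wrist_force': array([-0.84526453, -0.41763216, -0.43055842]), 'ft_torque': array([-0.0254596 , -0.02507537,  0.00597047]), 'grip_force': 0.0, 'finger_gap': 0.08541625173390063}
```

View pics/scene0.png

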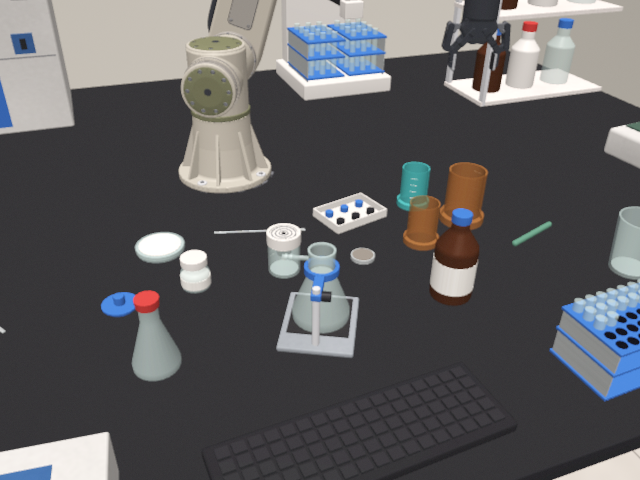

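View pics/top0.png

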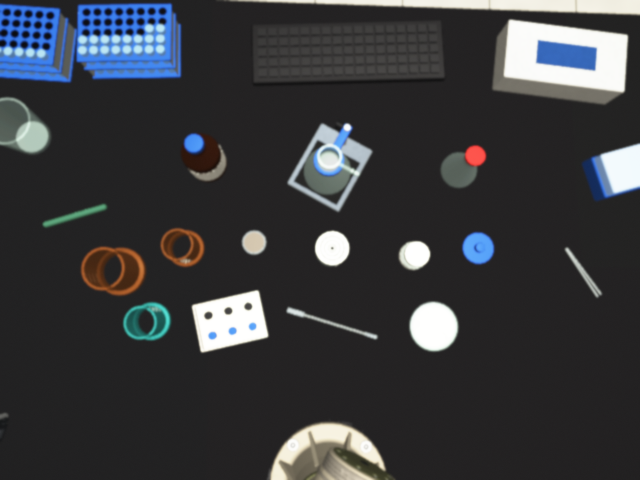

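Candidates, as scene / top pixels:
- **Funnel:** small amber (423,222)/(182,247), large amber (465,195)/(112,270), turquoise (415,186)/(146,321). I choose the small amber one.
- **Base:** white cup on the beaker (284,238)/(332,248), not the jar cap (195,262)/(415,255).
- **Disc:** grey (363,256)/(254,242), not the white dish (160,247)/(433,326).
- **Lid:** blue (120,303)/(478,247), not the bottle cap.
- **Receiver:** clamped flask (321,285)/(330,160), not the red-stoppered conical flask.

I'll check these in one close mosaic.

Run:
```python
from h import *
def tile(f,c):
    im=cv2.imread(f); u,v=c; return cv2.resize(im[v-33:v+33,u-33:u+33],(198*1,198),interpolation=cv2.INTER_CUBIC)
T=[(332,248),(254,242),(182,247),(478,247)]; S=[(284,238),(363,256),(423,222),(120,303)]
a=np.hstack([tile('pics/top0.png',c) for c in T]); b=np.hstack([tile('pics/scene0.png',c) for c in S])
c=np.hstack([tile('pics/top0.png',(330,155)),tile('pics/scene0.png',(321,262)),tile('pics/top0.png',(415,255)),tile('pics/top0.png',(205,155))])
cv2.imwrite('pics/m1.png',np.vstack([a,b,c]))
```

```text
(no output)
```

View pics/m1.png

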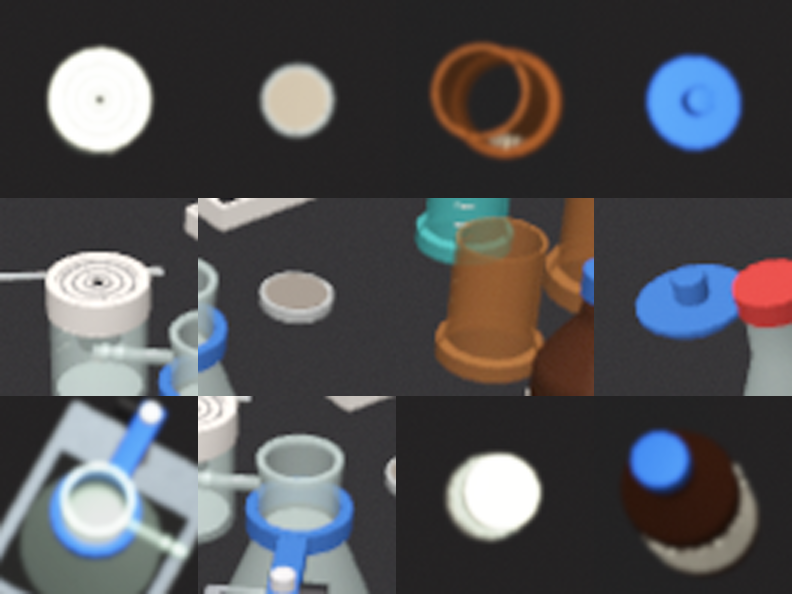

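Top row and middle row show base, disc, small amber funnel and lid as chosen. The bottom row shows the flask mouth, centred at about top (330,156) and scene (322,250), plus the jar and bottle.

```bash
cat >> h.py <<'E'
from scipy.optimize import least_squares
def mask(r,name,box):
    hsv=cv2.cvtColor(r['color'],cv2.COLOR_RGB2HSV).astype(int); h,s,v=hsv[...,0],hsv[...,1],hsv[...,2]
    m={'base':(v>150)&(s<40),'disc':(v>95)&(s<90),'funnel':(h<22)&(s>100)&(v>70),'lid':(h>98)&(h<125)&(s>100)&(v>110),'white':(v>170)&(s<40)}[name]
    o=np.zeros(m.shape,np.uint8); x0,y0,x1,y1=box; o[y0:y1,x0:x1]=m[y0:y1,x0:x1]
    n,l,st,_=cv2.connectedComponentsWithStats(o); k=1+np.argmax(st[1:,4]); 
    c,_=cv2.findContours((l==k).astype(np.uint8),cv2.RETR_EXTERNAL,cv2.CHAIN_APPROX_NONE)
    return cv2.convexHull(max(c,key=cv2.contourArea))
A=np.linspace(0,2*np.pi,72,endpoint=False)
def hull(r,x,y,rings):
    P=[proj(r,(x+R*np.cos(a),y+R*np.sin(a),z)) for R,z in rings for a in A]
    return cv2.convexHull(np.array(P,np.float32))
def cen(h):
    m=cv2.moments(h); return np.array([m['m10']/m['m00'],m['m01']/m['m00']])
def fit(obs,rings,x0):
    "obs: list of (r,hull); match centroids"
    f=lambda p:np.concatenate([cen(hull(r,*p,rings))-cen(h) for r,h in obs])
    s=least_squares(f,x0,diff_step=1e-3); return s.x,s.fun
E
python3 - <<'E'
from h import *
import pickle
t=pickle.load(open('top0.pkl','rb'));s=pickle.load(open('scene0.pkl','rb'))
R={'base':[(.031,.06),(.031,.082)],'disc':[(.0235,0),(.0235,.008)],'lid':[(.031,.006),(.031,.010),(.0095,.026)],
 'funnel':[(.0355,0),(.0355,.012),(.0295,.012),(.0295,.088)]}
B={'base':((310,225,356,270),(262,220,304,252)),'disc':((236,224,272,260),(347,244,379,266)),'lid':((458,228,500,268),None),'funnel':((155,220,209,270),(395,190,441,250))}
for k in R:
    bt,bs=B[k]; ot=(t,mask(t,k,bt)); x0=onz(t,*cen(ot[1]),.04)[:2]
    p,e=fit([ot],R[k],x0); print(k,'top',p.round(4),'areas',cv2.contourArea(ot[1]),cv2.contourArea(hull(t,*p,R[k])))
    if bs:
        os=(s,mask(s,k,bs)); p,e=fit([os],R[k],x0); print('  scene',p.round(4),cv2.contourArea(os[1]),cv2.contourArea(hull(s,*p,R[k])))
        p,e=fit([ot,os],R[k],x0); print('  both',p.round(4),e.round(2))
print('mouth',onz(t,330,156.3,.14),onz(s,322,250,.14))
for n,(u,v),z in(('bottle',(194,143),.165),('jar',(416,254.5),.062),('conical',(475,156),.126),('post',(347,127),.118),('armtip',(357,172),.122),('bigfunnel',(103,269),.1)): print(n,onz(t,u,v,z).round(3))
E
```

```text
base top [0.444  0.0056] areas 909.0 878.2443658213597
  scene [0.4421 0.0081] 922.5 846.317853434477
  both [0.4437 0.0067] [-0.57  0.14 -0.46  0.57]
disc top [0.4577 0.1589] areas 465.0 441.41194169805385
  scene [0.4554 0.1623] 342.0 344.0083746316377
  both [0.4574 0.1602] [-0.67  0.15 -0.55  0.75]
lid top [ 0.459  -0.2912] areas 785.5 756.982154805446
funnel top [0.4419 0.2948] areas 1318.5 1257.9014768134803
  scene [0.4459 0.2963] 1679.5 1754.5927511667833
  both [0.4432 0.296 ] [-0.56 -0.71 -0.8  -0.62]
mouth [0.60381064 0.01528532 0.14      ] [0.60506749 0.01934649 0.14      ]
bottle [0.614 0.257 0.165]
jar [ 0.437 -0.157  0.062]
conical [ 0.616 -0.253  0.126]
post [ 0.666 -0.016  0.118]
armtip [ 0.58  -0.036  0.122]
bigfunnel [0.391 0.422 0.1  ]
```

Call:
carry_out(series=[{"delta_rot":[0,0,0.145],"travel":[0.51,-0.99,0],"fingers":-1},{"delta_rot":[0,0,0.145],"travel":[0.51,-0.99,0],"fingers":-1},{"delta_rot":[0,0,0.145],"travel":[0.51,-0.99,0],"fingers":-1},{"delta_rot":[0,0,0.145],"travel":[0.51,-0.99,0],"fingers":-1},{"delta_rot":[0,0,0.145],"travel":[0.51,-0.99,0],"fingers":-1}], squeeze=20)

```text
clock: 0.72
tcp_pos: [0.2282, 0.4262, 0.2309]
orientation: [-0.0, 0.108, 0.994, -0.0]
wrist_force: [0.8, 0.0, -0.1]
finger_gap: 0.0853
grip_force: 0.0
```

Call:
carry_out(series=[{"delta_rot":[0,0,0.145],"travel":[0.51,-0.99,0],"fingers":-1},{"delta_rot":[0,0,0.145],"travel":[0.51,-0.99,0],"fingers":-1},{"delta_rot":[0,0,0.145],"travel":[0.51,-0.99,0],"fingers":-1},{"delta_rot":[0,0,0.145],"travel":[0.51,-0.99,0],"fingers":-1},{"delta_rot":[0,0,0.145],"travel":[0.51,-0.99,0],"fingers":-1}])

```text
clock: 1.35
tcp_pos: [0.2919, 0.3026, 0.231]
orientation: [-0.0, 0.072, 0.997, -0.0]
wrist_force: [0.9, -0.2, -0.7]
finger_gap: 0.0854
grip_force: 0.0
```

Call:
carry_out(series=[{"delta_rot":[0,0,0.145],"travel":[0.51,-0.99,0],"fingers":-1},{"delta_rot":[0,0,0.145],"travel":[0.51,-0.99,0],"fingers":-1},{"delta_rot":[0,0,0.145],"travel":[0.51,-0.99,0],"fingers":-1},{"delta_rot":[0,0,0.145],"travel":[0.51,-0.99,0],"fingers":-1},{"delta_rot":[0,0,0.145],"travel":[0.51,-0.99,0],"fingers":-1}])

```text
clock: 1.98
tcp_pos: [0.3557, 0.1789, 0.231]
orientation: [-0.0, 0.036, 0.999, -0.0]
wrist_force: [-0.1, 0.1, -0.1]
finger_gap: 0.0855
grip_force: 0.0
```

Call:
carry_out(series=[{"delta_rot":[0,0,0.145],"travel":[0.51,-0.99,0],"fingers":-1},{"delta_rot":[0,0,0.145],"travel":[0.51,-0.99,0],"fingers":-1},{"delta_rot":[0,0,0.145],"travel":[0.51,-0.99,0],"fingers":-1},{"delta_rot":[0,0,0.145],"travel":[0.51,-0.99,0],"fingers":-1},{"delta_rot":[0,0,0.145],"travel":[0.51,-0.99,0],"fingers":-1}])

```text
clock: 2.6
tcp_pos: [0.4194, 0.0552, 0.231]
orientation: [-0.0, -0.0, 1.0, 0.0]
wrist_force: [-0.4, 0.1, 0.4]
finger_gap: 0.0852
grip_force: 0.0
```

Call:
carry_out(series=[{"delta_rot":[0,0,0],"travel":[0.51,-0.99,0],"fingers":-1},{"delta_rot":[0,0,0],"travel":[0.51,-0.99,0],"fingers":-1},{"delta_rot":[0,0,0],"travel":[0,0,0],"fingers":-1}])

```text
clock: 2.98
tcp_pos: [0.4453, 0.0053, 0.2308]
orientation: [-0.0, 0.001, 1.0, 0.0]
wrist_force: [-0.1, 0.7, -1.1]
finger_gap: 0.0855
grip_force: 0.0
```

Call:
carry_out(series=[{"delta_rot":[0,0,0],"travel":[-0.06,0.05,-0.99],"fingers":-1},{"delta_rot":[0,0,0],"travel":[0,0,-0.99],"fingers":-1},{"delta_rot":[0,0,0],"travel":[0,0,-0.99],"fingers":-1},{"delta_rot":[0,0,0],"travel":[0,0,-0.99],"fingers":-1},{"delta_rot":[0,0,0],"travel":[0,0,-0.99],"fingers":-1}])

```text
clock: 3.6
tcp_pos: [0.4425, 0.0088, 0.1067]
orientation: [-0.0, -0.001, 1.0, 0.0]
wrist_force: [0.8, -0.1, 0.0]
finger_gap: 0.0856
grip_force: 0.0
```

Call:
carry_out(series=[{"delta_rot":[0,0,0],"travel":[0,0,-0.99],"fingers":-1},{"delta_rot":[0,0,0],"travel":[0,0,-0.99],"fingers":-1},{"delta_rot":[0,0,0],"travel":[0,0,0],"fingers":-1}])

```text
clock: 3.98
tcp_pos: [0.4409, 0.0089, 0.0566]
orientation: [-0.002, -0.001, 1.0, 0.001]
wrist_force: [-0.5, 0.3, -0.4]
finger_gap: 0.0852
grip_force: 0.0
```

Call:
carry_out(series=[{"delta_rot":[0,0,0],"travel":[0,0,0],"fingers":-0.6},{"delta_rot":[0,0,0],"travel":[0,0,0],"fingers":-0.5},{"delta_rot":[0,0,0],"travel":[0,0,0],"fingers":-0.4},{"delta_rot":[0,0,0],"travel":[0,0,0],"fingers":-0.3}])

```text
clock: 4.47
tcp_pos: [0.4444, 0.0073, 0.0594]
orientation: [0.001, 0.0, 1.0, -0.001]
wrist_force: [-1.9, -3.0, 7.0]
finger_gap: 0.0618
grip_force: 21.1
```

Run:
```python
from h import *
r=snap('scene','pics/s1.png'); im=cv2.imread('pics/s1.png')
cv2.imwrite('pics/s1c.png',cv2.resize(im[130:310,190:390],None,fx=3,fy=3,interpolation=cv2.INTER_CUBIC))
```

```text
(no output)
```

View pics/s1c.png

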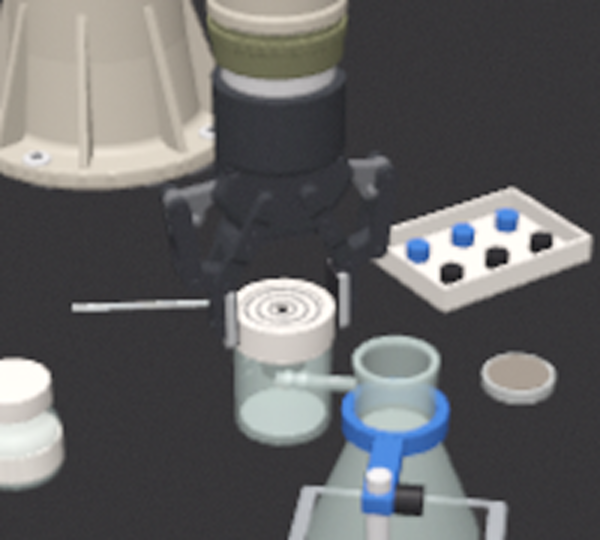

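The fingers hold the cup at its lower half. Next I'll regrip it turned 90° so it's centred on both axes.

Call:
carry_out(series=[{"delta_rot":[0,0,0],"travel":[0,0,0],"fingers":-1},{"delta_rot":[0,0,0],"travel":[0,0,0],"fingers":-1},{"delta_rot":[0,0,-0.98],"travel":[0,0,0],"fingers":-1},{"delta_rot":[0,0,-0.98],"travel":[0,0,0],"fingers":-1},{"delta_rot":[0,0,-0.98],"travel":[0,0,0],"fingers":-1}])

```text
clock: 5.15
tcp_pos: [0.4432, 0.008, 0.0579]
orientation: [-0.0, 0.148, 0.989, 0.0]
wrist_force: [0.2, 0.2, 0.3]
finger_gap: 0.0856
grip_force: 0.0
```

Call:
carry_out(series=[{"delta_rot":[0,0,-0.98],"travel":[0,0,0],"fingers":-1},{"delta_rot":[0,0,-0.98],"travel":[0,0,0],"fingers":-1},{"delta_rot":[0,0,-0.98],"travel":[0,0,0],"fingers":-1},{"delta_rot":[0,0,-0.98],"travel":[0,0,0],"fingers":-1},{"delta_rot":[0,0,-0.98],"travel":[0,0,0],"fingers":-1}])

```text
clock: 5.78
tcp_pos: [0.4432, 0.008, 0.0579]
orientation: [-0.0, 0.383, 0.924, 0.0]
wrist_force: [0.2, 0.2, 0.3]
finger_gap: 0.0855
grip_force: 0.0
```

Call:
carry_out(series=[{"delta_rot":[0,0,-0.98],"travel":[0,0,0],"fingers":-1},{"delta_rot":[0,0,-0.98],"travel":[0,0,0],"fingers":-1},{"delta_rot":[0,0,-0.98],"travel":[0,0,0],"fingers":-1},{"delta_rot":[0,0,-0.98],"travel":[0,0,0],"fingers":-1},{"delta_rot":[0,0,-0.98],"travel":[0,0,0],"fingers":-1}])

```text
clock: 6.4
tcp_pos: [0.4432, 0.008, 0.0579]
orientation: [-0.0, 0.596, 0.803, 0.0]
wrist_force: [-0.8, 0.4, 0.1]
finger_gap: 0.0853
grip_force: 0.0
```

Call:
carry_out(series=[{"delta_rot":[0,0,-0.98],"travel":[0,0,0],"fingers":-1},{"delta_rot":[0,0,-0.98],"travel":[0,0,0],"fingers":-1},{"delta_rot":[0,0,0],"travel":[0,0,0],"fingers":-1}])

```text
clock: 6.78
tcp_pos: [0.4432, 0.0079, 0.058]
orientation: [-0.0, 0.67, 0.742, 0.0]
wrist_force: [0.2, -0.9, 0.3]
finger_gap: 0.0855
grip_force: 0.0
```

Call:
carry_out(series=[{"delta_rot":[0,0,0],"travel":[0,0,0],"fingers":-0.6},{"delta_rot":[0,0,0],"travel":[0,0,0],"fingers":-0.5},{"delta_rot":[0,0,0],"travel":[0,0,0],"fingers":-0.4},{"delta_rot":[0,0,0],"travel":[0,0,0],"fingers":-0.3},{"delta_rot":[0,0,0],"travel":[0,0,0],"fingers":-0.3}])

```text
clock: 7.4
tcp_pos: [0.4432, 0.0078, 0.0582]
orientation: [0.0, 0.67, 0.742, -0.0]
wrist_force: [-1.6, -0.8, 4.2]
finger_gap: 0.0611
grip_force: 21.6
```

Run:
```python
from h import *
for i in range(3):
    s=env.get_state();print(s['clock'],s['joint_pos'].round(5),s['tcp_pos'].round(4),s['orientation'].round(4),s['wrist_force'].round(2))
    r=env.read_camera('top')
m=mask(r,'base',(300,215,366,280)); print(fit([(r,m)],[(.031,.06),(.031,.082)],[.444,.006])[0],cv2.contourArea(m))
```

```text
7.4 [-1.63800e-01  1.97160e-01 -5.65660e-01  8.08010e-01 -8.00000e-05
  1.30583e+00] [0.4432 0.0078 0.0582] [ 0.      0.6705  0.742  -0.    ] [-1.58 -0.83  4.24]
7.45 [-0.16386  0.19717 -0.56561  0.808    0.       1.3059 ] [0.4432 0.0078 0.0582] [0.     0.6705 0.7419 0.    ] [-2.88 -0.13  4.67]
7.5 [-1.63780e-01  1.97170e-01 -5.65590e-01  8.08020e-01 -7.00000e-05
  1.30591e+00] [0.4432 0.0078 0.0582] [ 0.      0.6705  0.7419 -0.    ] [-1.15  0.37  4.47]
[ 0.49582105 -0.02307219] 473.0
```

Call:
carry_out(series=[{"delta_rot":[0,0,0],"travel":[0,0,0.2],"fingers":-0.2},{"delta_rot":[0,0,0],"travel":[0,0,0.8],"fingers":-0.2},{"delta_rot":[0,0,0],"travel":[0,0,1],"fingers":-0.2},{"delta_rot":[0,0,0],"travel":[0,0,1],"fingers":-0.2},{"delta_rot":[0,0,0],"travel":[0,0,1],"fingers":-0.2}], squeeze=30)

```text
clock: 8.18
tcp_pos: [0.4433, 0.0079, 0.1586]
orientation: [-0.0, 0.671, 0.742, 0.0]
wrist_force: [0.9, -0.1, -1.6]
finger_gap: 0.0609
grip_force: 33.1
```

Call:
carry_out(series=[{"delta_rot":[0,0,0],"travel":[0,0,1],"fingers":-0.2},{"delta_rot":[0,0,0],"travel":[0,0,1],"fingers":-0.2},{"delta_rot":[0,0,0],"travel":[0.92,0.054,0],"fingers":-0.2},{"delta_rot":[0,0,0],"travel":[0.92,0.054,0],"fingers":-0.2},{"delta_rot":[0,0,0],"travel":[0.92,0.054,0],"fingers":-0.2}])

```text
clock: 8.8
tcp_pos: [0.5131, 0.0119, 0.2079]
orientation: [0.0, 0.671, 0.742, 0.0]
wrist_force: [-0.3, -0.0, -1.7]
finger_gap: 0.0611
grip_force: 33.2
```

Call:
carry_out(series=[{"delta_rot":[0,0,0],"travel":[0.92,0.054,0],"fingers":-0.2},{"delta_rot":[0,0,0],"travel":[0.92,0.054,0],"fingers":-0.2},{"delta_rot":[0,0,0],"travel":[0.92,0.054,0],"fingers":-0.2},{"delta_rot":[0,0,0],"travel":[0.92,0.054,0],"fingers":-0.2},{"delta_rot":[0,0,0],"travel":[0,0,0],"fingers":-0.2}])

```text
clock: 9.43
tcp_pos: [0.6054, 0.0172, 0.207]
orientation: [-0.0, 0.67, 0.742, -0.0]
wrist_force: [-0.0, -0.1, -1.2]
finger_gap: 0.0608
grip_force: 33.3
```

Run:
```python
from h import *
r=snap('scene','pics/s2.png'); t=snap('top','pics/t2.png'); im=cv2.imread('pics/s2.png');im2=cv2.imread('pics/t2.png')
a=cv2.resize(im[160:310,260:380],None,fx=3.3,fy=4,interpolation=cv2.INTER_CUBIC);b=cv2.resize(im2[80:230,270:390],None,fx=3.3,fy=4,interpolation=cv2.INTER_CUBIC)
cv2.imwrite('pics/m2.png',np.hstack([a,b]))
s=env.get_state();print(s['tcp_pos'].round(4),s['orientation'].round(4),s['wrist_force'].round(2),s['grip_force'],s['finger_gap'])
```

```text
[0.6037 0.0173 0.2074] [-7.000e-04  6.705e-01  7.419e-01 -5.000e-04] [-0.69 -0.89 -1.94] 33.25910708634183 0.06089881992751012
```

View pics/m2.png

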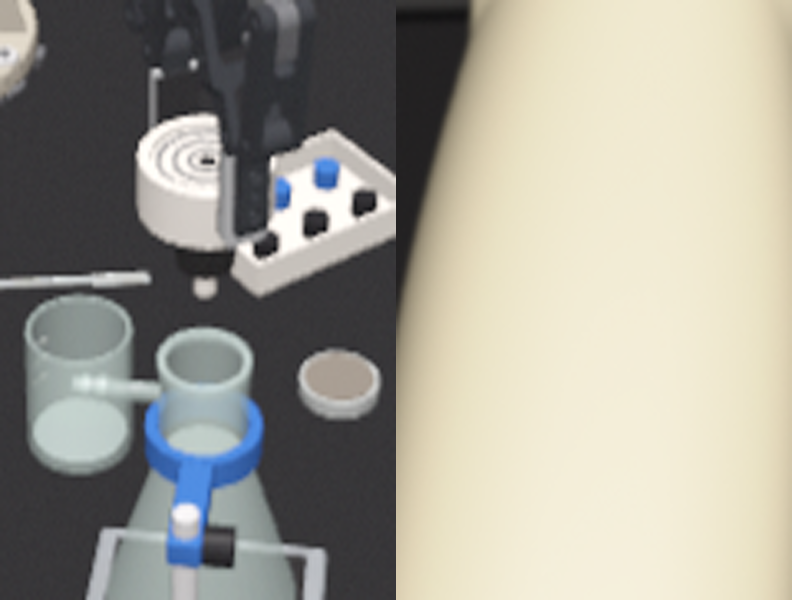

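The scene crop shows the base held level, with its stem tip at tile (205,297) above the mouth centre at (205,360). The beaker is upright. The arm blocks the top camera.

Run:
```python
from h import *
r=env.read_camera('scene'); p=env.get_state()['tcp_pos']; print(p.round(4))
print('pred stem tip',proj(r,[p[0],p[1],p[2]+.002-.036]),'seen ~',322.1,160+290/4)
# cup top ring: far-left extent seen 137/3.3+260=301.5
h=hull(r,p[0],p[1],[(.031,p[2]+.002),(.031,p[2]+.024)]).reshape(-1,2); print('cup pred umin,vmin,vmax',h.min(0),h[:,1].max(),'seen',260+137/3.3,160+113/4,160+250/4)
h=hull(r,.6044,.0173,[(.0225,.14)]).reshape(-1,2);print('mouth pred',h.min(0),h.max(0),'seen u',260+157/3.3,260+253/3.3,'v',160+327/4)
```

```text
[0.6034 0.0173 0.2076]
pred stem tip (np.float64(320.70904427821), np.float64(231.069055731287)) seen ~ 322.1 232.5
cup pred umin,vmin,vmax [300.04053 187.40588] 220.92062 seen 301.5151515151515 188.25 222.5
mouth pred [305.9988  242.19305] [335.198   258.17346] seen u 307.57575757575756 336.6666666666667 v 241.75
```

Call:
carry_out(series=[{"delta_rot":[0,0,0],"travel":[0,0,-0.8],"fingers":-0.2},{"delta_rot":[0,0,0],"travel":[0,0,-0.8],"fingers":-0.2},{"delta_rot":[0,0,0],"travel":[0,0,-0.2],"fingers":-0.2},{"delta_rot":[0,0,0],"travel":[0,0,-0.2],"fingers":-0.2},{"delta_rot":[0,0,0],"travel":[0,0,-0.1],"fingers":-0.2}])

```text
clock: 10.2
tcp_pos: [0.6045, 0.0172, 0.1561]
orientation: [0.0, 0.671, 0.742, 0.0]
wrist_force: [-0.4, 0.3, -1.1]
finger_gap: 0.0607
grip_force: 33.3
```

Call:
carry_out(series=[{"delta_rot":[0,0,0],"travel":[0,0,-0.1],"fingers":-0.2},{"delta_rot":[0,0,0],"travel":[0,0,-0.1],"fingers":-0.2},{"delta_rot":[0,0,0],"travel":[0,0,0],"fingers":-0.2}])

```text
clock: 10.58
tcp_pos: [0.6042, 0.0173, 0.1504]
orientation: [-0.0, 0.671, 0.742, -0.0]
wrist_force: [-0.5, 0.4, -1.3]
finger_gap: 0.0609
grip_force: 33.3
```

Run:
```python
from h import *
r=snap('scene','pics/s3.png'); im=cv2.imread('pics/s3.png')
cv2.imwrite('pics/s3c.png',cv2.resize(im[180:280,270:370],None,fx=5,fy=5,interpolation=cv2.INTER_CUBIC))
s=env.get_state();print(s['tcp_pos'].round(4),s['wrist_force'].round(2),s['ft_torque'].round(3))
```

```text
[0.6043 0.0172 0.1506] [-0.97 -0.37 -0.8 ] [ 0.004 -0.013  0.001]
```

View pics/s3c.png

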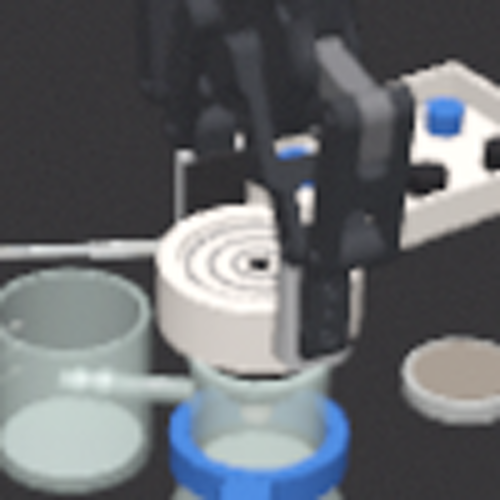

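The stopper is entering the neck cleanly, with the cup at about (255,290) over the mouth and no contact force. I'll lower it the rest of the way slowly.

Call:
carry_out(series=[{"delta_rot":[0,0,0],"travel":[0,0,-0.1],"fingers":-0.2},{"delta_rot":[0,0,0],"travel":[0,0,-0.1],"fingers":-0.2},{"delta_rot":[0,0,0],"travel":[0,0,-0.1],"fingers":-0.2},{"delta_rot":[0,0,0],"travel":[0,0,0],"fingers":-0.2}])

```text
clock: 11.12
tcp_pos: [0.6041, 0.0173, 0.1427]
orientation: [-0.0, 0.671, 0.742, -0.0]
wrist_force: [0.4, 0.2, -1.0]
finger_gap: 0.0608
grip_force: 33.3
```

Call:
carry_out(series=[{"delta_rot":[0,0,0],"travel":[0,0,-0.06],"fingers":-0.2},{"delta_rot":[0,0,0],"travel":[0,0,-0.06],"fingers":-0.2},{"delta_rot":[0,0,0],"travel":[0,0,-0.04],"fingers":-0.2},{"delta_rot":[0,0,0],"travel":[0,0,0],"fingers":-0.2}])

```text
clock: 11.62
tcp_pos: [0.6043, 0.0173, 0.139]
orientation: [-0.0, 0.671, 0.742, -0.0]
wrist_force: [-0.1, 0.5, -1.7]
finger_gap: 0.061
grip_force: 33.3
```

Call:
carry_out(series=[{"delta_rot":[0,0,0],"travel":[0,0,-0.04],"fingers":-0.2},{"delta_rot":[0,0,0],"travel":[0,0,0],"fingers":-0.2}])

```text
clock: 11.88
tcp_pos: [0.6045, 0.0172, 0.1384]
orientation: [0.0, 0.671, 0.742, 0.0]
wrist_force: [-0.6, -0.2, 0.7]
finger_gap: 0.0609
grip_force: 33.4
```

Call:
carry_out(series=[{"delta_rot":[0,0,0],"travel":[0,0,-0.02],"fingers":-0.2},{"delta_rot":[0,0,0],"travel":[0,0,0],"fingers":-0.2}])

```text
clock: 12.12
tcp_pos: [0.6045, 0.0172, 0.1383]
orientation: [0.0, 0.671, 0.742, 0.0]
wrist_force: [-2.6, 0.6, 5.3]
finger_gap: 0.061
grip_force: 33.9
```

Call:
carry_out(series=[{"delta_rot":[0,0,0],"travel":[0,0,0],"fingers":-0.6},{"delta_rot":[0,0,0],"travel":[0,0,0],"fingers":-1},{"delta_rot":[0,0,0],"travel":[0,0,1],"fingers":-1},{"delta_rot":[0,0,0],"travel":[0,0,1],"fingers":-1},{"delta_rot":[0,0,0],"travel":[0,0,1],"fingers":-1}])

```text
clock: 12.75
tcp_pos: [0.6043, 0.0172, 0.2129]
orientation: [-0.0, 0.671, 0.742, -0.0]
wrist_force: [0.8, -0.7, -0.3]
finger_gap: 0.0855
grip_force: 0.0
```

Call:
carry_out(series=[{"delta_rot":[0,0,0],"travel":[-0.98,0.52,0],"fingers":-0.13},{"delta_rot":[0,0,0],"travel":[-0.98,0.52,0],"fingers":-0.13},{"delta_rot":[0,0,0],"travel":[-0.98,0.52,0],"fingers":-0.13},{"delta_rot":[0,0,0],"travel":[-0.98,0.52,0],"fingers":-0.13},{"delta_rot":[0,0,0],"travel":[-0.98,0.52,0],"fingers":-0.13}])

```text
clock: 13.38
tcp_pos: [0.481, 0.0826, 0.2123]
orientation: [-0.0, 0.671, 0.742, 0.0]
wrist_force: [-0.6, 0.4, -0.7]
finger_gap: 0.0483
grip_force: 0.0
```

Call:
carry_out(series=[{"delta_rot":[0,0,0],"travel":[-0.98,0.52,0],"fingers":-0.13},{"delta_rot":[0,0,0],"travel":[0,0,-0.95],"fingers":-0.13},{"delta_rot":[0,0,0],"travel":[0,0,-0.95],"fingers":-0.13},{"delta_rot":[0,0,0],"travel":[0,0,-0.95],"fingers":-0.13},{"delta_rot":[0,0,0],"travel":[0,0,-0.95],"fingers":-0.13}])

```text
clock: 14.0
tcp_pos: [0.4574, 0.0953, 0.1168]
orientation: [0.0, 0.67, 0.742, 0.0]
wrist_force: [-0.2, 1.1, -0.4]
finger_gap: 0.0485
grip_force: 0.0
```

Call:
carry_out(series=[{"delta_rot":[0,0,0],"travel":[0,0,-0.95],"fingers":-0.13},{"delta_rot":[0,0,0],"travel":[0,0,-0.95],"fingers":-0.13},{"delta_rot":[0,0,0],"travel":[0,0,-0.95],"fingers":-0.13},{"delta_rot":[0,0,0],"travel":[0,0,-0.95],"fingers":-0.13},{"delta_rot":[0,0,0],"travel":[0,0,0],"fingers":-0.13}])

```text
clock: 14.62
tcp_pos: [0.4556, 0.0952, 0.021]
orientation: [-0.001, 0.671, 0.742, -0.001]
wrist_force: [-0.1, 0.5, 0.1]
finger_gap: 0.0483
grip_force: 0.0
```

Call:
carry_out(series=[{"delta_rot":[0,0,0],"travel":[0,0,-0.24],"fingers":-0.13},{"delta_rot":[0,0,0],"travel":[0,0,-0.24],"fingers":-0.13},{"delta_rot":[0,0,0],"travel":[0,0,-0.24],"fingers":-0.13},{"delta_rot":[0,0,0],"travel":[0,0,0],"fingers":-0.13}])

```text
clock: 15.12
tcp_pos: [0.457, 0.0953, 0.0043]
orientation: [-0.0, 0.671, 0.742, -0.0]
wrist_force: [0.1, 0.0, -0.6]
finger_gap: 0.0483
grip_force: 0.0
```

Run:
```python
from h import *
r=snap('scene','pics/s4.png'); im=cv2.imread('pics/s4.png')
cv2.imwrite('pics/s4c.png',cv2.resize(im[160:280,260:400],None,fx=5,fy=5,interpolation=cv2.INTER_CUBIC))
s=env.get_state();print(s['tcp_pos'].round(4),s['wrist_force'].round(2),s['finger_gap'])
```

```text
[0.4572 0.0953 0.0045] [-0.49 -0.04  0.6 ] 0.04829284044746133
```

View pics/s4c.png

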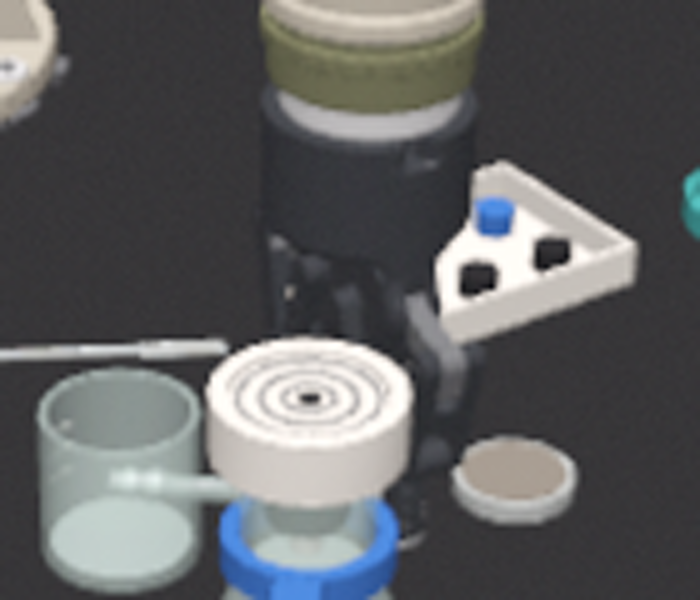

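The base sits level on the flask mouth (cup at about (310,420)). The fingertips haven't touched the bench yet, so I'll probe lower.

Call:
carry_out(series=[{"delta_rot":[0,0,0],"travel":[0,0,-0.04],"fingers":-0.13},{"delta_rot":[0,0,0],"travel":[0,0,0],"fingers":-0.13}])

```text
clock: 15.42
tcp_pos: [0.4574, 0.0953, 0.0037]
orientation: [0.0, 0.671, 0.742, 0.0]
wrist_force: [-0.4, 0.2, -0.8]
finger_gap: 0.0483
grip_force: 0.0
```

Call:
carry_out(series=[{"delta_rot":[0,0,0],"travel":[0,0,-0.04],"fingers":-0.13},{"delta_rot":[0,0,0],"travel":[0,0,0],"fingers":-0.13}])

```text
clock: 15.68
tcp_pos: [0.4573, 0.0953, 0.0025]
orientation: [0.0, 0.671, 0.742, -0.0]
wrist_force: [0.6, 0.1, 0.3]
finger_gap: 0.0485
grip_force: 0.0
```

Call:
carry_out(series=[{"delta_rot":[0,0,0],"travel":[0,0,-0.04],"fingers":-0.13},{"delta_rot":[0,0,0],"travel":[0,0,0],"fingers":-0.13}])

```text
clock: 15.92
tcp_pos: [0.4572, 0.0953, 0.0015]
orientation: [-0.0, 0.671, 0.742, -0.0]
wrist_force: [0.2, 0.3, -0.5]
finger_gap: 0.0481
grip_force: 0.0
```

Call:
carry_out(series=[{"delta_rot":[0,0,0],"travel":[0,0,-0.04],"fingers":-0.13},{"delta_rot":[0,0,0],"travel":[0,0,0],"fingers":-0.13}])

```text
clock: 16.18
tcp_pos: [0.4573, 0.0953, 0.0005]
orientation: [-0.0, 0.671, 0.742, -0.0]
wrist_force: [0.3, -0.6, 0.6]
finger_gap: 0.0487
grip_force: 0.0
```

Call:
carry_out(series=[{"delta_rot":[0,0,0],"travel":[0,0,-0.06],"fingers":-0.13},{"delta_rot":[0,0,0],"travel":[0,0,0],"fingers":-0.13}])

```text
clock: 16.42
tcp_pos: [0.4572, 0.0952, -0.0011]
orientation: [-0.0, 0.671, 0.742, -0.0]
wrist_force: [-0.4, -0.2, 0.3]
finger_gap: 0.0486
grip_force: 0.0
```

Call:
carry_out(series=[{"delta_rot":[0,0,0],"travel":[0,0,-0.06],"fingers":-0.13},{"delta_rot":[0,0,0],"travel":[0,0,0],"fingers":-0.13}])

```text
clock: 16.68
tcp_pos: [0.4572, 0.0953, -0.0026]
orientation: [-0.0, 0.671, 0.742, -0.0]
wrist_force: [0.4, -1.0, -0.4]
finger_gap: 0.048
grip_force: 0.0
```

Call:
carry_out(series=[{"delta_rot":[0,0,0],"travel":[0,0,-0.04],"fingers":-0.13},{"delta_rot":[0,0,0],"travel":[0,0,0],"fingers":-0.13}])

```text
clock: 16.92
tcp_pos: [0.4574, 0.0953, -0.0027]
orientation: [0.0, 0.67, 0.742, 0.0]
wrist_force: [-2.9, -0.4, 7.4]
finger_gap: 0.0483
grip_force: 4.1
```

Call:
carry_out(series=[{"delta_rot":[0,0,0],"travel":[0,0,-0.04],"fingers":-0.13},{"delta_rot":[0,0,0],"travel":[0,0,0],"fingers":-0.13}])

```text
clock: 17.18
tcp_pos: [0.4573, 0.0953, -0.0028]
orientation: [0.0, 0.67, 0.742, 0.0]
wrist_force: [-6.2, -0.1, 19.4]
finger_gap: 0.0484
grip_force: 9.3
```

Fingertip contact comes at TCP z = -2.7 mm for a 48 mm gap. I'll grip the disc with TCP at +1.3 mm, so the tips hold its upper 4 mm.

Call:
carry_out(series=[{"delta_rot":[0,0,0],"travel":[0,0,0.8],"fingers":-0.13},{"delta_rot":[0,0,0],"travel":[0,0,0.8],"fingers":-1},{"delta_rot":[0,0,0],"travel":[0,0,0.8],"fingers":-1},{"delta_rot":[0,0,0],"travel":[0,0.87,0],"fingers":-1},{"delta_rot":[0,0,0],"travel":[0,0.87,0],"fingers":-1}], squeeze=20)

```text
clock: 17.8
tcp_pos: [0.4577, 0.1391, 0.056]
orientation: [0.0, 0.671, 0.742, 0.0]
wrist_force: [0.3, 0.7, -0.2]
finger_gap: 0.0856
grip_force: 0.0
```

Call:
carry_out(series=[{"delta_rot":[0,0,0],"travel":[0,0.87,0],"fingers":-1},{"delta_rot":[0,0,0],"travel":[0,0,-0.723],"fingers":-1},{"delta_rot":[0,0,0],"travel":[0,0,-0.723],"fingers":-1},{"delta_rot":[0,0,0],"travel":[0,0,-0.723],"fingers":-1},{"delta_rot":[0,0,0],"travel":[0,0,0],"fingers":-0.4}])

```text
clock: 18.42
tcp_pos: [0.4559, 0.1603, 0.0002]
orientation: [-0.001, 0.67, 0.742, -0.001]
wrist_force: [0.5, 0.4, 0.2]
finger_gap: 0.0695
grip_force: 0.0
```

Call:
carry_out(series=[{"delta_rot":[0,0,0],"travel":[0,0,0],"fingers":-0.3},{"delta_rot":[0,0,0],"travel":[0,0,0],"fingers":-0.2},{"delta_rot":[0,0,0],"travel":[0,0,0],"fingers":-0.1},{"delta_rot":[0,0,0],"travel":[0,0,0],"fingers":0},{"delta_rot":[0,0,0],"travel":[0,0,0],"fingers":0}])

```text
clock: 19.05
tcp_pos: [0.4577, 0.1605, 0.0022]
orientation: [0.0, 0.671, 0.742, 0.0]
wrist_force: [-1.1, -0.7, 5.4]
finger_gap: 0.0458
grip_force: 19.7
```

Call:
carry_out(series=[{"delta_rot":[0,0,0],"travel":[0,0,0],"fingers":-1},{"delta_rot":[0,0,0],"travel":[0,0,0],"fingers":-1},{"delta_rot":[0,0,0.98],"travel":[0,0,0],"fingers":-1},{"delta_rot":[0,0,0.98],"travel":[0,0,0],"fingers":-1},{"delta_rot":[0,0,0.98],"travel":[0,0,0],"fingers":-1}])

```text
clock: 19.68
tcp_pos: [0.4573, 0.1605, 0.0013]
orientation: [-0.0, 0.553, 0.833, 0.0]
wrist_force: [-0.2, -0.3, -0.6]
finger_gap: 0.0854
grip_force: 0.0
```

Call:
carry_out(series=[{"delta_rot":[0,0,0.98],"travel":[0,0,0],"fingers":-1},{"delta_rot":[0,0,0.98],"travel":[0,0,0],"fingers":-1},{"delta_rot":[0,0,0.98],"travel":[0,0,0],"fingers":-1},{"delta_rot":[0,0,0.98],"travel":[0,0,0],"fingers":-1},{"delta_rot":[0,0,0.98],"travel":[0,0,0],"fingers":-1}])

```text
clock: 20.3
tcp_pos: [0.4573, 0.1605, 0.0012]
orientation: [-0.0, 0.335, 0.942, -0.0]
wrist_force: [-0.7, 0.2, -0.1]
finger_gap: 0.085
grip_force: 0.0
```

Call:
carry_out(series=[{"delta_rot":[0,0,0.98],"travel":[0,0,0],"fingers":-1},{"delta_rot":[0,0,0.98],"travel":[0,0,0],"fingers":-1},{"delta_rot":[0,0,0.98],"travel":[0,0,0],"fingers":-1},{"delta_rot":[0,0,0.98],"travel":[0,0,0],"fingers":-1},{"delta_rot":[0,0,0.98],"travel":[0,0,0],"fingers":-1}])

```text
clock: 20.92
tcp_pos: [0.4573, 0.1605, 0.0012]
orientation: [-0.0, 0.096, 0.995, 0.0]
wrist_force: [-0.1, -0.6, -0.5]
finger_gap: 0.0853
grip_force: 0.0
```

Call:
carry_out(series=[{"delta_rot":[0,0,0.98],"travel":[0,0,0],"fingers":-1},{"delta_rot":[0,0,0.98],"travel":[0,0,0],"fingers":-1},{"delta_rot":[0,0,0],"travel":[0,0,0],"fingers":-0.4},{"delta_rot":[0,0,0],"travel":[0,0,0],"fingers":-0.3},{"delta_rot":[0,0,0],"travel":[0,0,0],"fingers":-0.2}])

```text
clock: 21.55
tcp_pos: [0.4573, 0.1605, 0.0013]
orientation: [-0.0, 0.0, 1.0, 0.0]
wrist_force: [-0.6, -0.2, -0.6]
finger_gap: 0.0516
grip_force: 0.0
```

Call:
carry_out(series=[{"delta_rot":[0,0,0],"travel":[0,0,0],"fingers":-0.1},{"delta_rot":[0,0,0],"travel":[0,0,0],"fingers":0},{"delta_rot":[0,0,0],"travel":[0,0,0],"fingers":0}])

```text
clock: 21.92
tcp_pos: [0.4573, 0.1604, 0.0016]
orientation: [0.0, 0.0, 1.0, -0.0]
wrist_force: [-2.3, -0.6, 5.2]
finger_gap: 0.0456
grip_force: 20.0
```

Run:
```python
from h import *
s=env.get_state();print(s['tcp_pos'].round(5),s['orientation'].round(4),s['wrist_force'].round(2),s['finger_gap'])
```

```text
[0.45734 0.16035 0.00161] [ 1.e-04  0.e+00  1.e+00 -1.e-04] [-2.29 -0.61  5.21] 0.04555157844869332
```

Call:
carry_out(series=[{"delta_rot":[0,0,0],"travel":[0,0,0.2],"fingers":0},{"delta_rot":[0,0,0],"travel":[0,0,0.8],"fingers":0},{"delta_rot":[0,0,0],"travel":[0,0,1],"fingers":0},{"delta_rot":[0,0,0],"travel":[0,0,1],"fingers":0},{"delta_rot":[0,0,0],"travel":[0,0,1],"fingers":0}], squeeze=25)

```text
clock: 22.55
tcp_pos: [0.4571, 0.1606, 0.1021]
orientation: [-0.0, -0.0, 1.0, 0.0]
wrist_force: [-0.5, 0.0, -0.6]
finger_gap: 0.0452
grip_force: 25.8
```

Call:
carry_out(series=[{"delta_rot":[0,0,0],"travel":[0,0,1],"fingers":0},{"delta_rot":[0,0,0],"travel":[0,0,1],"fingers":0},{"delta_rot":[0,0,0],"travel":[0,0,1],"fingers":0},{"delta_rot":[0,0,0],"travel":[0,0,1],"fingers":0},{"delta_rot":[0,0,0],"travel":[0.98,-0.955,0],"fingers":0}])

```text
clock: 23.18
tcp_pos: [0.4822, 0.1378, 0.2037]
orientation: [0.002, -0.002, 1.0, 0.001]
wrist_force: [0.1, 0.2, 0.6]
finger_gap: 0.0448
grip_force: 25.8
```

Call:
carry_out(series=[{"delta_rot":[0,0,0],"travel":[0.98,-0.955,0],"fingers":0},{"delta_rot":[0,0,0],"travel":[0.98,-0.955,0],"fingers":0},{"delta_rot":[0,0,0],"travel":[0.98,-0.955,0],"fingers":0},{"delta_rot":[0,0,0],"travel":[0.98,-0.955,0],"fingers":0},{"delta_rot":[0,0,0],"travel":[0.98,-0.955,0],"fingers":0}])

```text
clock: 23.8
tcp_pos: [0.605, 0.0166, 0.2011]
orientation: [-0.0, -0.0, 1.0, 0.0]
wrist_force: [0.1, 0.2, -0.2]
finger_gap: 0.0452
grip_force: 25.8
```

Call:
carry_out(series=[{"delta_rot":[0,0,0],"travel":[0,0,0],"fingers":0},{"delta_rot":[0,0,0],"travel":[0,0,0],"fingers":0},{"delta_rot":[0,0,0],"travel":[0,0,0],"fingers":0}])

```text
clock: 24.18
tcp_pos: [0.6036, 0.0181, 0.2014]
orientation: [-0.0, -0.001, 1.0, 0.0]
wrist_force: [0.1, -0.0, -0.9]
finger_gap: 0.0449
grip_force: 25.8
```

Run:
```python
from h import *
r=snap('scene','pics/s5.png'); im=cv2.imread('pics/s5.png')
cv2.imwrite('pics/s5c.png',cv2.resize(im[170:270,270:370],None,fx=6,fy=6,interpolation=cv2.INTER_CUBIC))
s=env.get_state();p=s['tcp_pos'];print(p.round(4),s['wrist_force'].round(2),s['finger_gap'])
for n,R in(('cup',[(.031,.14),(.031,.162)]),('disc',[(.0235,p[2]-.0015),(.0235,p[2]+.0065)])):
    h=hull(r,.6045 if n=='cup' else p[0],.0172 if n=='cup' else p[1],R).reshape(-1,2)+[1.45,1.2]; print(n,'expected crop px',((h.min(0)-[270,170])*6).round(),((h.max(0)-[270,170])*6).round())
```

```text
[0.6037 0.0181 0.2015] [ 0.81 -0.27 -1.18] 0.04537704467487697
cup expected crop px [191. 352.] [435. 556.]
disc expected crop px [223. 209.] [413. 331.]
```

View pics/s5c.png

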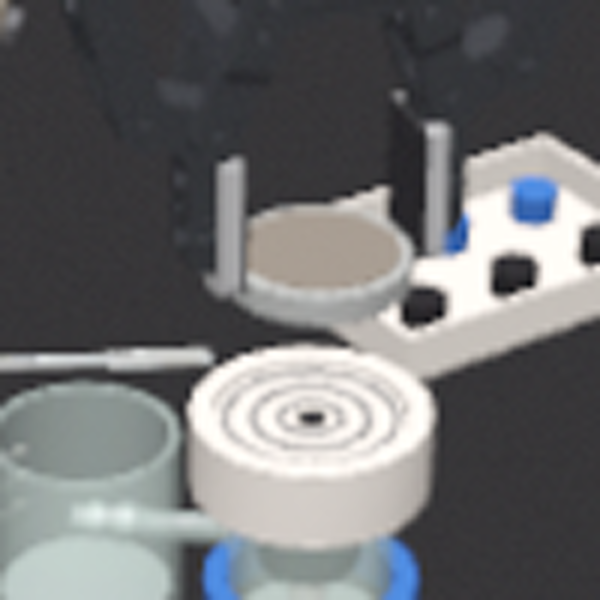

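The disc is held level, edges (240–413, 205–326). The cup below is at (187–435, 345–549), concentric to within about 1 mm.

Call:
carry_out(series=[{"delta_rot":[0,0,0],"travel":[0,0,-0.7],"fingers":0},{"delta_rot":[0,0,0],"travel":[0,0,-0.7],"fingers":0},{"delta_rot":[0,0,0],"travel":[0,0,0],"fingers":0},{"delta_rot":[0,0,0],"travel":[0,0,0],"fingers":0},{"delta_rot":[0,0,0],"travel":[0,0,0],"fingers":0}])

```text
clock: 24.85
tcp_pos: [0.6048, 0.0174, 0.1674]
orientation: [0.001, -0.0, 1.0, -0.0]
wrist_force: [-0.2, 0.4, -0.9]
finger_gap: 0.0449
grip_force: 25.8
```

Call:
carry_out(series=[{"delta_rot":[0,0,0],"travel":[0,0,0],"fingers":0},{"delta_rot":[0,0,0],"travel":[0,0,0],"fingers":0},{"delta_rot":[0,0,0],"travel":[0,0,0],"fingers":0}])

```text
clock: 25.22
tcp_pos: [0.6044, 0.0172, 0.1664]
orientation: [0.0, -0.0, 1.0, 0.0]
wrist_force: [0.5, 0.3, -1.0]
finger_gap: 0.0453
grip_force: 25.8
```

Call:
carry_out(series=[{"delta_rot":[0,0,0],"travel":[0,0,-0.06],"fingers":0},{"delta_rot":[0,0,0],"travel":[0,0,-0.06],"fingers":0},{"delta_rot":[0,0,0],"travel":[0,0,0],"fingers":0}])

```text
clock: 25.6
tcp_pos: [0.6042, 0.0173, 0.1631]
orientation: [-0.0, -0.0, 1.0, 0.0]
wrist_force: [0.0, -0.4, -0.2]
finger_gap: 0.0453
grip_force: 25.8
```

Call:
carry_out(series=[{"delta_rot":[0,0,0],"travel":[0,0,-0.04],"fingers":0},{"delta_rot":[0,0,0],"travel":[0,0,0],"fingers":0}])

```text
clock: 25.85
tcp_pos: [0.6043, 0.0173, 0.1622]
orientation: [-0.0, -0.0, 1.0, 0.0]
wrist_force: [-0.3, -0.4, -0.4]
finger_gap: 0.0446
grip_force: 25.8
```

Call:
carry_out(series=[{"delta_rot":[0,0,0],"travel":[0,0,-0.04],"fingers":0},{"delta_rot":[0,0,0],"travel":[0,0,0],"fingers":0}])

```text
clock: 26.1
tcp_pos: [0.6043, 0.0173, 0.1613]
orientation: [-0.0, -0.0, 1.0, 0.0]
wrist_force: [-0.4, 0.0, -0.6]
finger_gap: 0.0453
grip_force: 25.8
```

It's inside the recess with no lateral force. Last step down.

Call:
carry_out(series=[{"delta_rot":[0,0,0],"travel":[0,0,-0.02],"fingers":0},{"delta_rot":[0,0,0],"travel":[0,0,0],"fingers":0}])

```text
clock: 26.35
tcp_pos: [0.6044, 0.0173, 0.1609]
orientation: [0.0, -0.0, 1.0, 0.0]
wrist_force: [-0.3, -0.7, -0.5]
finger_gap: 0.045
grip_force: 25.8
```

Call:
carry_out(series=[{"delta_rot":[0,0,0],"travel":[0,0,-0.02],"fingers":0},{"delta_rot":[0,0,0],"travel":[0,0,0],"fingers":0}])

```text
clock: 26.6
tcp_pos: [0.6044, 0.0172, 0.1608]
orientation: [0.0, -0.0, 1.0, -0.0]
wrist_force: [-0.3, -0.0, 3.1]
finger_gap: 0.0453
grip_force: 26.1
```

Call:
carry_out(series=[{"delta_rot":[0,0,0],"travel":[0,0,-0.02],"fingers":0},{"delta_rot":[0,0,0],"travel":[0,0,0],"fingers":0}])

```text
clock: 26.85
tcp_pos: [0.6044, 0.0172, 0.1607]
orientation: [0.0, -0.0, 1.0, -0.0]
wrist_force: [-2.2, 0.4, 5.8]
finger_gap: 0.0447
grip_force: 26.4
```

The disc reached its stop at TCP z = 160.8 mm, as predicted for the recess floor. Releasing it and going to the funnel.

Call:
carry_out(series=[{"delta_rot":[0,0,0],"travel":[0,0,0],"fingers":-0.4},{"delta_rot":[0,0,0],"travel":[0,0,0],"fingers":-0.8},{"delta_rot":[0,0,0],"travel":[0,0,0.4],"fingers":-1},{"delta_rot":[0,0,0],"travel":[0,0,1],"fingers":-1},{"delta_rot":[0,0,0],"travel":[0,0,1],"fingers":-1}], squeeze=20)

```text
clock: 27.48
tcp_pos: [0.6043, 0.0173, 0.2209]
orientation: [-0.0, -0.0, 1.0, 0.0]
wrist_force: [-0.1, -0.5, -0.2]
finger_gap: 0.0854
grip_force: 0.0
```

Call:
carry_out(series=[{"delta_rot":[0,0,0],"travel":[-0.537,0.929,0],"fingers":-1},{"delta_rot":[0,0,0],"travel":[-0.537,0.929,0],"fingers":-1},{"delta_rot":[0,0,0],"travel":[-0.537,0.929,0],"fingers":-1},{"delta_rot":[0,0,0],"travel":[-0.537,0.929,0],"fingers":-1},{"delta_rot":[0,0,0],"travel":[-0.537,0.929,0],"fingers":-1}])

```text
clock: 28.1
tcp_pos: [0.5353, 0.1351, 0.2191]
orientation: [-0.001, -0.0, 1.0, 0.0]
wrist_force: [0.7, 0.4, -0.1]
finger_gap: 0.0853
grip_force: 0.0
```

Call:
carry_out(series=[{"delta_rot":[0,0,0],"travel":[-0.537,0.929,0],"fingers":-1},{"delta_rot":[0,0,0],"travel":[-0.537,0.929,0],"fingers":-1},{"delta_rot":[0,0,0],"travel":[-0.537,0.929,0],"fingers":-1},{"delta_rot":[0,0,0],"travel":[-0.537,0.929,0],"fingers":-1},{"delta_rot":[0,0,0],"travel":[-0.537,0.929,0],"fingers":-1}])

```text
clock: 28.72
tcp_pos: [0.468, 0.2508, 0.2191]
orientation: [-0.001, -0.001, 1.0, -0.0]
wrist_force: [-0.0, 0.7, 0.7]
finger_gap: 0.0854
grip_force: 0.0
```

Call:
carry_out(series=[{"delta_rot":[0,0,0],"travel":[-0.537,0.929,0],"fingers":-1},{"delta_rot":[0,0,0],"travel":[-0.537,0.929,0],"fingers":-1},{"delta_rot":[0,0,0],"travel":[0,0,0],"fingers":-1}])

```text
clock: 29.1
tcp_pos: [0.4409, 0.2975, 0.2192]
orientation: [-0.001, -0.002, 1.0, -0.0]
wrist_force: [0.3, -1.6, 0.2]
finger_gap: 0.0854
grip_force: 0.0
```

Run:
```python
from h import *
r=snap('scene','pics/s6.png'); t=snap('top','pics/t6.png'); a=cv2.imread('pics/s6.png');b=cv2.imread('pics/t6.png')
cv2.imwrite('pics/m6.png',np.hstack([cv2.resize(a[190:290,290:390],(400,400),interpolation=3),cv2.resize(a[130:270,370:510],(400,400),interpolation=3)]))
print(env.get_state()['tcp_pos'])
B=(395,190,441,250); m=mask(r,'funnel',B);print(fit([(r,m)],[(.0355,0),(.0355,.012),(.0295,.012),(.0295,.088)],[.443,.296])[0])
```

```text
[0.44229943 0.29614117 0.2194291 ]
[0.44585027 0.29627476]
```

View pics/m6.png

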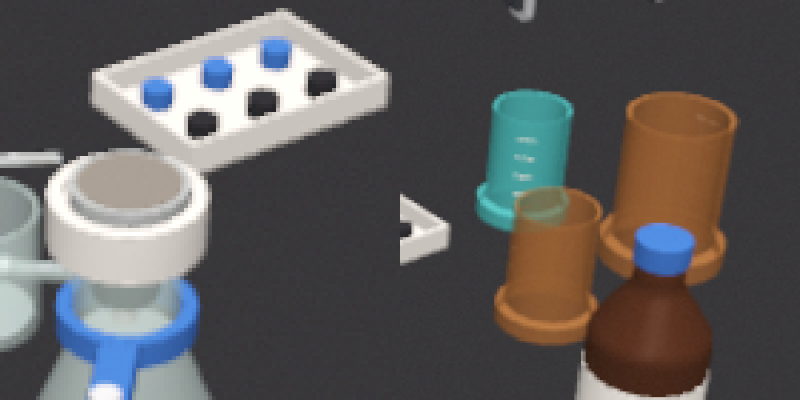

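The disc lies flat and centred in the recess, at (130,180). The small amber funnel is free to grasp, at right-tile (555,260). Descending.

Call:
carry_out(series=[{"delta_rot":[0,0,0],"travel":[0,0,-0.9],"fingers":-1},{"delta_rot":[0,0,0],"travel":[0,0,-0.9],"fingers":-1},{"delta_rot":[0,0,0],"travel":[0,0,-0.9],"fingers":-1},{"delta_rot":[0,0,0],"travel":[0,0,-0.9],"fingers":-1},{"delta_rot":[0,0,0],"travel":[0,0,0],"fingers":-1}])

```text
clock: 29.82
tcp_pos: [0.442, 0.2945, 0.128]
orientation: [-0.002, 0.001, 1.0, -0.001]
wrist_force: [-0.1, 1.1, 0.4]
finger_gap: 0.0852
grip_force: 0.0
```

Call:
carry_out(series=[{"delta_rot":[0,0,0],"travel":[0,0,-0.9],"fingers":-1},{"delta_rot":[0,0,0],"travel":[0,0,-0.9],"fingers":-1},{"delta_rot":[0,0,0],"travel":[0,0,-0.9],"fingers":-1},{"delta_rot":[0,0,0],"travel":[0,0,-0.9],"fingers":-1},{"delta_rot":[0,0,0],"travel":[0,0,0],"fingers":-1}])

```text
clock: 30.45
tcp_pos: [0.4426, 0.2952, 0.0393]
orientation: [-0.001, 0.0, 1.0, -0.0]
wrist_force: [0.3, 0.6, 0.2]
finger_gap: 0.0855
grip_force: 0.0
```

Call:
carry_out(series=[{"delta_rot":[0,0,0],"travel":[0,0,0],"fingers":-0.6},{"delta_rot":[0,0,0],"travel":[0,0,0],"fingers":-0.5},{"delta_rot":[0,0,0],"travel":[0,0,0],"fingers":-0.4},{"delta_rot":[0,0,0],"travel":[0,0,0],"fingers":-0.3},{"delta_rot":[0,0,0],"travel":[0,0,0],"fingers":-0.2}])

```text
clock: 31.08
tcp_pos: [0.4439, 0.2961, 0.0409]
orientation: [0.001, -0.0, 1.0, 0.0]
wrist_force: [-1.5, -2.0, 6.2]
finger_gap: 0.0575
grip_force: 21.2
```

Call:
carry_out(series=[{"delta_rot":[0,0,0],"travel":[0,0,0],"fingers":-1},{"delta_rot":[0,0,0],"travel":[0,0,0],"fingers":-1},{"delta_rot":[0,0,-0.98],"travel":[0,0,0],"fingers":-1},{"delta_rot":[0,0,-0.98],"travel":[0,0,0],"fingers":-1},{"delta_rot":[0,0,-0.98],"travel":[0,0,0],"fingers":-1}])

```text
clock: 31.7
tcp_pos: [0.443, 0.2959, 0.0395]
orientation: [-0.0, 0.148, 0.989, -0.0]
wrist_force: [-0.4, -0.4, 0.3]
finger_gap: 0.0856
grip_force: 0.0
```

Call:
carry_out(series=[{"delta_rot":[0,0,-0.98],"travel":[0,0,0],"fingers":-1},{"delta_rot":[0,0,-0.98],"travel":[0,0,0],"fingers":-1},{"delta_rot":[0,0,-0.98],"travel":[0,0,0],"fingers":-1},{"delta_rot":[0,0,-0.98],"travel":[0,0,0],"fingers":-1},{"delta_rot":[0,0,-0.98],"travel":[0,0,0],"fingers":-1}])

```text
clock: 32.33
tcp_pos: [0.443, 0.2959, 0.0395]
orientation: [-0.0, 0.383, 0.924, -0.0]
wrist_force: [0.2, 0.3, 0.0]
finger_gap: 0.0857
grip_force: 0.0
```

Call:
carry_out(series=[{"delta_rot":[0,0,-0.98],"travel":[0,0,0],"fingers":-1},{"delta_rot":[0,0,-0.98],"travel":[0,0,0],"fingers":-1},{"delta_rot":[0,0,-0.98],"travel":[0,0,0],"fingers":-1},{"delta_rot":[0,0,-0.98],"travel":[0,0,0],"fingers":-1},{"delta_rot":[0,0,-0.98],"travel":[0,0,0],"fingers":-1}])

```text
clock: 32.95
tcp_pos: [0.443, 0.2959, 0.0395]
orientation: [-0.0, 0.596, 0.803, -0.0]
wrist_force: [-0.1, -0.8, -0.3]
finger_gap: 0.0854
grip_force: 0.0
```

Call:
carry_out(series=[{"delta_rot":[0,0,-0.98],"travel":[0,0,0],"fingers":-1},{"delta_rot":[0,0,-0.98],"travel":[0,0,0],"fingers":-1},{"delta_rot":[0,0,-0.98],"travel":[0,0,0],"fingers":-1},{"delta_rot":[0,0,0],"travel":[0,0,0],"fingers":-0.6},{"delta_rot":[0,0,0],"travel":[0,0,0],"fingers":-0.5}])

```text
clock: 33.58
tcp_pos: [0.4428, 0.2959, 0.0396]
orientation: [-0.0, 0.705, 0.709, -0.0]
wrist_force: [-0.8, 0.7, 1.0]
finger_gap: 0.0644
grip_force: 0.3
```

Call:
carry_out(series=[{"delta_rot":[0,0,0],"travel":[0,0,0],"fingers":-0.4},{"delta_rot":[0,0,0],"travel":[0,0,0],"fingers":-0.3},{"delta_rot":[0,0,0],"travel":[0,0,0],"fingers":-0.2},{"delta_rot":[0,0,0],"travel":[0,0,0],"fingers":-0.2}])

```text
clock: 34.08
tcp_pos: [0.4429, 0.2959, 0.0399]
orientation: [-0.0, 0.706, 0.708, -0.0]
wrist_force: [-2.1, -1.4, 4.1]
finger_gap: 0.0599
grip_force: 21.3
```

Call:
carry_out(series=[{"delta_rot":[0,0,0],"travel":[0,0,0.2],"fingers":0},{"delta_rot":[0,0,0],"travel":[0,0,0.8],"fingers":0},{"delta_rot":[0,0,0],"travel":[0,0,0.9],"fingers":0},{"delta_rot":[0,0,0],"travel":[0,0,0.9],"fingers":0},{"delta_rot":[0,0,0],"travel":[0,0,0.9],"fingers":0}], squeeze=25)

```text
clock: 34.7
tcp_pos: [0.4437, 0.296, 0.1332]
orientation: [0.0, 0.706, 0.708, 0.0]
wrist_force: [0.3, 0.6, -1.4]
finger_gap: 0.0598
grip_force: 27.3
```

Call:
carry_out(series=[{"delta_rot":[0,0,0],"travel":[0,0,0.9],"fingers":0},{"delta_rot":[0,0,0],"travel":[0,0,0.9],"fingers":0},{"delta_rot":[0,0,0],"travel":[0,0,0.9],"fingers":0},{"delta_rot":[0,0,0],"travel":[0,0,0.9],"fingers":0},{"delta_rot":[0,0,0],"travel":[0,0,0.3],"fingers":0}])

```text
clock: 35.33
tcp_pos: [0.4443, 0.2963, 0.2314]
orientation: [0.001, 0.706, 0.708, 0.001]
wrist_force: [-0.2, -0.8, -1.3]
finger_gap: 0.0597
grip_force: 27.3
```

Call:
carry_out(series=[{"delta_rot":[0,0,0],"travel":[0,0,0],"fingers":0},{"delta_rot":[0,0,0],"travel":[0,0,0],"fingers":0},{"delta_rot":[0,0,0],"travel":[0,0,0],"fingers":0}])

```text
clock: 35.7
tcp_pos: [0.4428, 0.2957, 0.2288]
orientation: [-0.0, 0.706, 0.708, -0.001]
wrist_force: [0.1, 0.4, -0.4]
finger_gap: 0.0595
grip_force: 27.3
```

Run:
```python
from h import *
r=snap('scene','pics/s7.png'); a=cv2.imread('pics/s7.png')
cv2.imwrite('pics/s7c.png',cv2.resize(a[70:220,330:480],(600,600),interpolation=3))
s=env.get_state();p=s['tcp_pos'];print(p,s['orientation'],s['finger_gap'],s['wrist_force'])
h=hull(r,p[0],p[1],[(.0355,p[2]-.0399),(.0355,p[2]-.0279),(.0295,p[2]+.0481)]).reshape(-1,2)+[1.45,1];print((h.min(0)-[330,70])*4,(h.max(0)-[330,70])*4)
```

```text
[0.44287567 0.29578513 0.2290139 ] [-1.84240761e-04  7.06038225e-01  7.08173399e-01 -6.54411306e-04] 0.059733202413798994 [-0.60903734  0.13727464 -0.0988026 ]
[330.75373535 136.29043579] [498.09821777 375.71911621]
```

View pics/s7c.png

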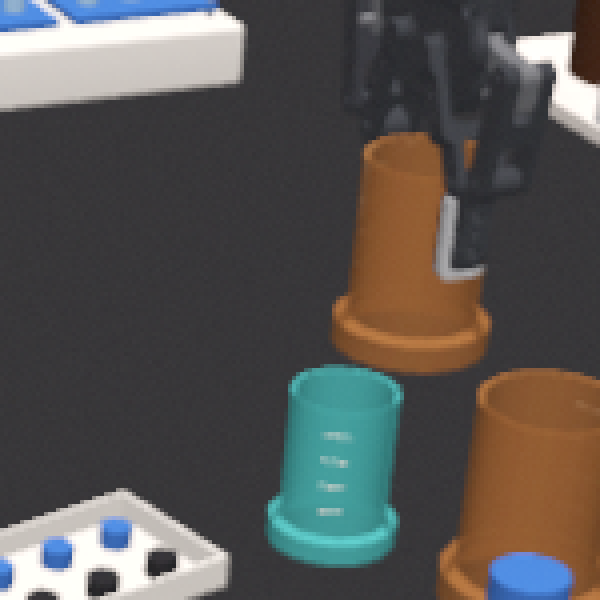

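The funnel hangs upright in the grip, at (411,250). Carrying it over the base.

Call:
carry_out(series=[{"delta_rot":[0,0,0],"travel":[0.538,-0.93,0],"fingers":0},{"delta_rot":[0,0,0],"travel":[0.538,-0.93,0],"fingers":0},{"delta_rot":[0,0,0],"travel":[0.538,-0.93,0],"fingers":0},{"delta_rot":[0,0,0],"travel":[0.538,-0.93,0],"fingers":0},{"delta_rot":[0,0,0],"travel":[0.538,-0.93,0],"fingers":0}])

```text
clock: 36.38
tcp_pos: [0.5107, 0.1789, 0.2294]
orientation: [-0.0, 0.706, 0.708, -0.0]
wrist_force: [-0.9, -0.4, -0.9]
finger_gap: 0.0596
grip_force: 27.3
```

Call:
carry_out(series=[{"delta_rot":[0,0,0],"travel":[0.538,-0.93,0],"fingers":0},{"delta_rot":[0,0,0],"travel":[0.538,-0.93,0],"fingers":0},{"delta_rot":[0,0,0],"travel":[0.538,-0.93,0],"fingers":0},{"delta_rot":[0,0,0],"travel":[0.538,-0.93,0],"fingers":0},{"delta_rot":[0,0,0],"travel":[0.538,-0.93,0],"fingers":0}])

```text
clock: 37.0
tcp_pos: [0.578, 0.0627, 0.2293]
orientation: [-0.0, 0.706, 0.708, -0.0]
wrist_force: [0.3, 0.6, -0.4]
finger_gap: 0.0593
grip_force: 27.3
```

Call:
carry_out(series=[{"delta_rot":[0,0,0],"travel":[0.538,-0.93,0],"fingers":0},{"delta_rot":[0,0,0],"travel":[0.538,-0.93,0],"fingers":0},{"delta_rot":[0,0,0],"travel":[0,0,0],"fingers":0},{"delta_rot":[0,0,0],"travel":[0,0,-0.4],"fingers":0},{"delta_rot":[0,0,0],"travel":[0,0,0],"fingers":0}])

```text
clock: 37.62
tcp_pos: [0.6036, 0.0177, 0.2185]
orientation: [-0.001, 0.706, 0.708, -0.001]
wrist_force: [-0.0, -0.0, -1.3]
finger_gap: 0.0591
grip_force: 27.3
```

Call:
carry_out(series=[{"delta_rot":[0,0,0],"travel":[0,0,0],"fingers":0},{"delta_rot":[0,0,0],"travel":[0,0,0],"fingers":0},{"delta_rot":[0,0,0],"travel":[0,0,0],"fingers":0}])

```text
clock: 38.0
tcp_pos: [0.6047, 0.0172, 0.2202]
orientation: [0.0, 0.706, 0.708, 0.0]
wrist_force: [1.0, 0.1, -1.3]
finger_gap: 0.0596
grip_force: 27.3
```

Run:
```python
from h import *
r=snap('scene','pics/s8.png'); a=cv2.imread('pics/s8.png')
cv2.imwrite('pics/s8c.png',cv2.resize(a[130:270,250:390],(700,700)[:1]*2 if 0 else (600,600),interpolation=3))
s=env.get_state();p=s['tcp_pos'];print(p,s['finger_gap'],s['wrist_force'])
k=600/140
for n,h in(('funnel',hull(r,p[0],p[1],[(.0355,p[2]-.0399),(.0355,p[2]-.0279),(.0295,p[2]+.0481)])),('cup',hull(r,.6045,.0172,[(.031,.14),(.031,.162)]))):
    h=h.reshape(-1,2)-[250,130]; print(n,h.min(0)*k,h.max(0)*k)
```

```text
[0.60470646 0.01713279 0.22010531] 0.0595850925442106 [-0.76078908 -0.10697776 -0.54349936]
funnel [202.67081124 154.50007847] [406.30017962 473.01053728]
cup [215.91927665 417.63617379] [390.55925642 563.09326172]
```

View pics/s8c.png

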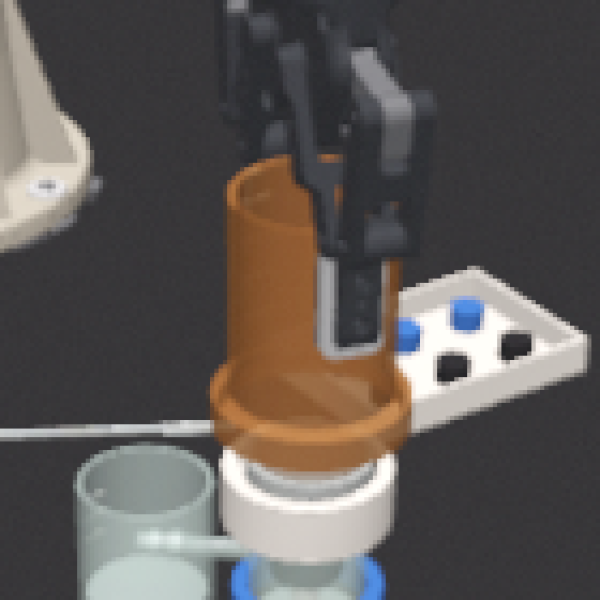

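The funnel skirt (209–412, bottom 473) sits over the cup (219–395), aligned within about 1 mm. Lowering in small steps.

Call:
carry_out(series=[{"delta_rot":[0,0,0],"travel":[0,-0.02,-0.3],"fingers":0},{"delta_rot":[0,0,0],"travel":[0,0,-0.3],"fingers":0},{"delta_rot":[0,0,0],"travel":[0,0,0],"fingers":0},{"delta_rot":[0,0,0],"travel":[0,0,-0.08],"fingers":0},{"delta_rot":[0,0,0],"travel":[0,0,0],"fingers":0}])

```text
clock: 38.67
tcp_pos: [0.6046, 0.0164, 0.2028]
orientation: [0.0, 0.706, 0.708, 0.0]
wrist_force: [0.7, -0.2, -0.1]
finger_gap: 0.0594
grip_force: 27.3
```

Call:
carry_out(series=[{"delta_rot":[0,0,0],"travel":[0,0,-0.06],"fingers":0},{"delta_rot":[0,0,0],"travel":[0,0,0],"fingers":0}])

```text
clock: 38.92
tcp_pos: [0.6046, 0.0164, 0.2013]
orientation: [0.0, 0.706, 0.708, 0.0]
wrist_force: [0.1, -0.8, -1.0]
finger_gap: 0.0595
grip_force: 27.3
```

Call:
carry_out(series=[{"delta_rot":[0,0,0],"travel":[0,0,-0.06],"fingers":0},{"delta_rot":[0,0,0],"travel":[0,0,0],"fingers":0}])

```text
clock: 39.17
tcp_pos: [0.6046, 0.0165, 0.1997]
orientation: [-0.0, 0.706, 0.708, -0.0]
wrist_force: [-0.2, -0.0, 0.2]
finger_gap: 0.0593
grip_force: 27.3
```

Call:
carry_out(series=[{"delta_rot":[0,0,0],"travel":[0,0,-0.06],"fingers":0},{"delta_rot":[0,0,0],"travel":[0,0,0],"fingers":0}])

```text
clock: 39.42
tcp_pos: [0.6046, 0.0165, 0.1982]
orientation: [-0.0, 0.706, 0.708, -0.0]
wrist_force: [0.2, 0.2, -0.8]
finger_gap: 0.0595
grip_force: 27.3
```

The skirt is past the rim (under 202 mm) with no contact.

Call:
carry_out(series=[{"delta_rot":[0,0,0],"travel":[0,0,-0.06],"fingers":0},{"delta_rot":[0,0,0],"travel":[0,0,-0.06],"fingers":0},{"delta_rot":[0,0,0],"travel":[0,0,0],"fingers":0}])

```text
clock: 39.8
tcp_pos: [0.6045, 0.0165, 0.1951]
orientation: [-0.0, 0.706, 0.708, -0.0]
wrist_force: [-0.7, -0.1, -0.2]
finger_gap: 0.0599
grip_force: 27.3
```

Call:
carry_out(series=[{"delta_rot":[0,0,0],"travel":[0,0,-0.04],"fingers":0},{"delta_rot":[0,0,0],"travel":[0,0,0],"fingers":0}])

```text
clock: 40.05
tcp_pos: [0.6046, 0.0165, 0.1943]
orientation: [-0.0, 0.706, 0.708, 0.0]
wrist_force: [-0.1, 0.3, -0.6]
finger_gap: 0.0591
grip_force: 27.3
```

Call:
carry_out(series=[{"delta_rot":[0,0,0],"travel":[0,0,-0.03],"fingers":0},{"delta_rot":[0,0,0],"travel":[0,0,0],"fingers":0}])

```text
clock: 40.3
tcp_pos: [0.6047, 0.0165, 0.194]
orientation: [0.0, 0.706, 0.708, 0.0]
wrist_force: [-0.7, -0.4, 2.1]
finger_gap: 0.0595
grip_force: 27.4
```

Call:
carry_out(series=[{"delta_rot":[0,0,0],"travel":[0,0,-0.02],"fingers":0},{"delta_rot":[0,0,0],"travel":[0,0,0],"fingers":0},{"delta_rot":[0,0,0],"travel":[0,0,0],"fingers":-0.6},{"delta_rot":[0,0,0],"travel":[0,0,0],"fingers":-1},{"delta_rot":[0,0,0],"travel":[0,0,0.2],"fingers":-1}], squeeze=20)

```text
clock: 40.92
tcp_pos: [0.6043, 0.0165, 0.1976]
orientation: [-0.0, 0.706, 0.708, -0.0]
wrist_force: [-0.0, 0.4, 1.5]
finger_gap: 0.0852
grip_force: 0.0
```

Call:
carry_out(series=[{"delta_rot":[0,0,0],"travel":[0,0,0.8],"fingers":-1},{"delta_rot":[0,0,0],"travel":[0,0,1],"fingers":-1},{"delta_rot":[0,0,0],"travel":[0,0,1],"fingers":-1},{"delta_rot":[0,0,0],"travel":[-0.449,-0.943,0],"fingers":-1},{"delta_rot":[0,0,0],"travel":[-0.449,-0.943,0],"fingers":-1}])

```text
clock: 41.55
tcp_pos: [0.5824, -0.031, 0.2688]
orientation: [0.001, 0.706, 0.709, 0.0]
wrist_force: [0.3, 0.2, 1.0]
finger_gap: 0.0852
grip_force: 0.0
```

Call:
carry_out(series=[{"delta_rot":[0,0,0],"travel":[-0.449,-0.943,0],"fingers":-1},{"delta_rot":[0,0,0],"travel":[-0.449,-0.943,0],"fingers":-1},{"delta_rot":[0,0,0],"travel":[-0.449,-0.943,0],"fingers":-1},{"delta_rot":[0,0,0],"travel":[-0.449,-0.943,0],"fingers":-1},{"delta_rot":[0,0,0],"travel":[-0.449,-0.943,0],"fingers":-1}])

```text
clock: 42.18
tcp_pos: [0.5258, -0.1494, 0.2684]
orientation: [0.0, 0.706, 0.708, 0.0]
wrist_force: [-0.8, -0.4, -0.6]
finger_gap: 0.0855
grip_force: 0.0
```

Call:
carry_out(series=[{"delta_rot":[0,0,0],"travel":[-0.449,-0.943,0],"fingers":-1},{"delta_rot":[0,0,0],"travel":[-0.449,-0.943,0],"fingers":-1},{"delta_rot":[0,0,0],"travel":[-0.449,-0.943,0],"fingers":-1},{"delta_rot":[0,0,0],"travel":[-0.449,-0.943,0],"fingers":-1},{"delta_rot":[0,0,0],"travel":[-0.449,-0.943,0],"fingers":-1}])

```text
clock: 42.8
tcp_pos: [0.4696, -0.2672, 0.2684]
orientation: [0.0, 0.706, 0.708, 0.0]
wrist_force: [-0.2, 0.6, -0.0]
finger_gap: 0.085
grip_force: 0.0
```

Call:
carry_out(series=[{"delta_rot":[0,0,0],"travel":[-0.449,-0.943,0],"fingers":-0.3},{"delta_rot":[0,0,0],"travel":[0,0,-0.5],"fingers":-0.3},{"delta_rot":[0,0,0],"travel":[0,0,-0.8],"fingers":-0.3},{"delta_rot":[0,0,0],"travel":[0,0,-0.8],"fingers":-0.3},{"delta_rot":[0,0,0],"travel":[0,0,0],"fingers":-0.3}])

```text
clock: 43.42
tcp_pos: [0.4579, -0.2884, 0.2137]
orientation: [-0.002, 0.706, 0.708, 0.0]
wrist_force: [-1.2, -0.0, 0.3]
finger_gap: 0.0557
grip_force: 0.0
```

Run:
```python
from h import *
r=snap('scene','pics/s9.png'); a=cv2.imread('pics/s9.png')
cv2.imwrite('pics/s9c.png',np.hstack([cv2.resize(a[170:310,250:390],(400,400),interpolation=3),cv2.resize(a[190:330,60:200],(400,400),interpolation=3)]))
s=env.get_state();p=s['tcp_pos'];print(p,s['finger_gap'],s['joint_pos'].round(2))
k=400/140
for n,h in(('funnel',hull(r,.6046,.0165,[(.0355,.154),(.0355,.166),(.0295,.242)])-[250,170]),('lid',hull(r,.4587,-.290,[(.031,.006),(.031,.01)])-[60,190])):
    h=h.reshape(-1,2); print(n,h.min(0)*k,h.max(0)*k)
```

```text
[ 0.45847783 -0.28895506  0.21493158] 0.05533442042512323 [-0.71  0.26 -0.07  1.24  0.    0.86]
funnel [134.25057547  34.55592564] [267.95183454 243.9869036 ]
lid [112.87946429 293.16205706] [222.90409633 363.74511719]
```

View pics/s9c.png

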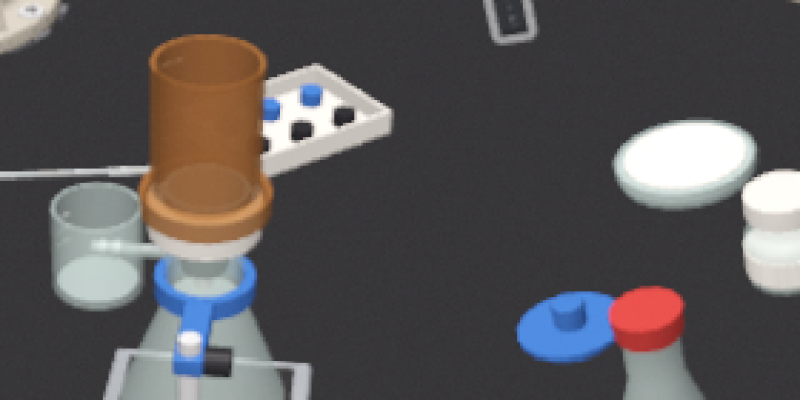

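The funnel is seated square (139–272, 35–240) and the lid at (570,325) matches the estimate. Descending to the knob.

Call:
carry_out(series=[{"delta_rot":[0,0,0],"travel":[0,0,-1],"fingers":-0.3},{"delta_rot":[0,0,0],"travel":[0,0,-1],"fingers":-0.3},{"delta_rot":[0,0,0],"travel":[0,0,-1],"fingers":-0.3},{"delta_rot":[0,0,0],"travel":[0,0,-1],"fingers":-0.3},{"delta_rot":[0,0,0],"travel":[0,0,-1],"fingers":-0.3}])

```text
clock: 44.1
tcp_pos: [0.4597, -0.2903, 0.091]
orientation: [0.001, 0.706, 0.708, 0.0]
wrist_force: [1.0, -0.0, -0.4]
finger_gap: 0.0555
grip_force: 0.0
```

Call:
carry_out(series=[{"delta_rot":[0,0,0],"travel":[0,0,-1],"fingers":-0.3},{"delta_rot":[0,0,0],"travel":[0,0,-0.8],"fingers":-0.3},{"delta_rot":[0,0,0],"travel":[0,0,-0.5],"fingers":-0.3},{"delta_rot":[0,0,0],"travel":[0,0,-0.4],"fingers":-0.3},{"delta_rot":[0,0,0],"travel":[0,0,0],"fingers":-0.3}])

```text
clock: 44.72
tcp_pos: [0.4587, -0.2898, 0.0229]
orientation: [-0.0, 0.706, 0.708, 0.0]
wrist_force: [-0.1, 1.3, -0.0]
finger_gap: 0.0553
grip_force: 0.0
```

Call:
carry_out(series=[{"delta_rot":[0,0,0],"travel":[0,0,0],"fingers":-0.3},{"delta_rot":[0,0,0],"travel":[0,0,0],"fingers":-0.3}])

```text
clock: 44.98
tcp_pos: [0.4592, -0.2904, 0.0238]
orientation: [0.001, 0.706, 0.708, 0.0]
wrist_force: [-0.2, 0.5, 0.3]
finger_gap: 0.0555
grip_force: 0.0
```

Call:
carry_out(series=[{"delta_rot":[0,0,0],"travel":[0,0,-0.25],"fingers":-0.3},{"delta_rot":[0,0,0],"travel":[0,0,-0.2],"fingers":-0.3},{"delta_rot":[0,0,0],"travel":[0,0,0],"fingers":0},{"delta_rot":[0,0,0],"travel":[0,0,0],"fingers":0.2},{"delta_rot":[0,0,0],"travel":[0,0,0],"fingers":0.4}])

```text
clock: 45.6
tcp_pos: [0.4588, -0.2901, 0.012]
orientation: [0.0, 0.706, 0.708, 0.0]
wrist_force: [0.5, 1.1, -0.0]
finger_gap: 0.0256
grip_force: 0.0
```

Call:
carry_out(series=[{"delta_rot":[0,0,0],"travel":[0,0,0],"fingers":0.5},{"delta_rot":[0,0,0],"travel":[0,0,0],"fingers":0.6},{"delta_rot":[0,0,0],"travel":[0,0,0],"fingers":0.7},{"delta_rot":[0,0,0],"travel":[0,0,0],"fingers":0.7}])

```text
clock: 46.1
tcp_pos: [0.4588, -0.2901, 0.012]
orientation: [0.0, 0.706, 0.708, 0.0]
wrist_force: [-0.8, -0.1, 3.1]
finger_gap: 0.0178
grip_force: 19.6
```

Call:
carry_out(series=[{"delta_rot":[0,0,0],"travel":[0,0,0],"fingers":0},{"delta_rot":[0,0,0],"travel":[0,0,0],"fingers":0},{"delta_rot":[0,0,0.98],"travel":[0,0,0],"fingers":0},{"delta_rot":[0,0,0.98],"travel":[0,0,0],"fingers":0},{"delta_rot":[0,0,0.98],"travel":[0,0,0],"fingers":0}])

```text
clock: 46.72
tcp_pos: [0.4587, -0.2899, 0.0117]
orientation: [-0.0, 0.593, 0.805, 0.0]
wrist_force: [0.9, 0.3, -0.4]
finger_gap: 0.0427
grip_force: 0.0
```

Call:
carry_out(series=[{"delta_rot":[0,0,0.98],"travel":[0,0,0],"fingers":0},{"delta_rot":[0,0,0.98],"travel":[0,0,0],"fingers":0},{"delta_rot":[0,0,0.98],"travel":[0,0,0],"fingers":0},{"delta_rot":[0,0,0.98],"travel":[0,0,0],"fingers":0},{"delta_rot":[0,0,0.98],"travel":[0,0,0],"fingers":0}])

```text
clock: 47.35
tcp_pos: [0.4586, -0.2899, 0.0117]
orientation: [-0.0, 0.38, 0.925, 0.0]
wrist_force: [-0.1, -0.1, -0.0]
finger_gap: 0.0425
grip_force: 0.0
```

Call:
carry_out(series=[{"delta_rot":[0,0,0.98],"travel":[0,0,0],"fingers":0},{"delta_rot":[0,0,0.98],"travel":[0,0,0],"fingers":0},{"delta_rot":[0,0,0.98],"travel":[0,0,0],"fingers":0},{"delta_rot":[0,0,0.98],"travel":[0,0,0],"fingers":0},{"delta_rot":[0,0,0.98],"travel":[0,0,0],"fingers":0}])

```text
clock: 47.98
tcp_pos: [0.4586, -0.29, 0.0117]
orientation: [-0.0, 0.145, 0.989, 0.0]
wrist_force: [-0.7, -0.8, 0.8]
finger_gap: 0.0427
grip_force: 0.0
```

Call:
carry_out(series=[{"delta_rot":[0,0,0.98],"travel":[0,0,0],"fingers":0},{"delta_rot":[0,0,0.98],"travel":[0,0,0],"fingers":0},{"delta_rot":[0,0,0.98],"travel":[0,0,0],"fingers":0},{"delta_rot":[0,0,0],"travel":[0,0,0],"fingers":0.3},{"delta_rot":[0,0,0],"travel":[0,0,0],"fingers":0.45}])

```text
clock: 48.6
tcp_pos: [0.4587, -0.29, 0.0118]
orientation: [-0.0, 0.001, 1.0, 0.0]
wrist_force: [0.5, -0.1, 0.1]
finger_gap: 0.0235
grip_force: 0.0
```

Call:
carry_out(series=[{"delta_rot":[0,0,0],"travel":[0,0,0],"fingers":0.55},{"delta_rot":[0,0,0],"travel":[0,0,0],"fingers":0.65},{"delta_rot":[0,0,0],"travel":[0,0,0],"fingers":0.75},{"delta_rot":[0,0,0],"travel":[0,0,0],"fingers":0.75}])

```text
clock: 49.1
tcp_pos: [0.4587, -0.29, 0.0119]
orientation: [0.0, -0.0, 1.0, 0.0]
wrist_force: [-0.1, 0.2, 2.2]
finger_gap: 0.0183
grip_force: 19.6
```

Call:
carry_out(series=[{"delta_rot":[0,0,0],"travel":[0,0,0.2],"fingers":0.8},{"delta_rot":[0,0,0],"travel":[0,0,0.8],"fingers":0.8},{"delta_rot":[0,0,0],"travel":[0,0,1],"fingers":0.8},{"delta_rot":[0,0,0],"travel":[0,0,1],"fingers":0.8},{"delta_rot":[0,0,0],"travel":[0,0,1],"fingers":0.8}], squeeze=25)

```text
clock: 49.72
tcp_pos: [0.4586, -0.2899, 0.1129]
orientation: [0.0, -0.0, 1.0, 0.0]
wrist_force: [0.1, -0.3, -0.2]
finger_gap: 0.0178
grip_force: 24.4
```

Call:
carry_out(series=[{"delta_rot":[0,0,0],"travel":[0,0,1],"fingers":0.8},{"delta_rot":[0,0,0],"travel":[0,0,1],"fingers":0.8},{"delta_rot":[0,0,0],"travel":[0,0,1],"fingers":0.8},{"delta_rot":[0,0,0],"travel":[0,0,1],"fingers":0.8},{"delta_rot":[0,0,0],"travel":[0,0,1],"fingers":0.8}])

```text
clock: 50.35
tcp_pos: [0.4586, -0.2898, 0.2379]
orientation: [0.0, -0.0, 1.0, 0.0]
wrist_force: [0.3, -0.9, -1.1]
finger_gap: 0.0175
grip_force: 24.4
```

Call:
carry_out(series=[{"delta_rot":[0,0,0],"travel":[0,0,1],"fingers":0.8},{"delta_rot":[0,0,0],"travel":[0,0,1],"fingers":0.8},{"delta_rot":[0,0,0],"travel":[0.449,0.944,0],"fingers":0.8},{"delta_rot":[0,0,0],"travel":[0.449,0.944,0],"fingers":0.8},{"delta_rot":[0,0,0],"travel":[0.449,0.944,0],"fingers":0.8}])

```text
clock: 50.98
tcp_pos: [0.4925, -0.2185, 0.2871]
orientation: [0.0, 0.0, 1.0, 0.0]
wrist_force: [-0.3, 0.9, -0.1]
finger_gap: 0.0176
grip_force: 24.5
```

Call:
carry_out(series=[{"delta_rot":[0,0,0],"travel":[0.449,0.944,0],"fingers":0.8},{"delta_rot":[0,0,0],"travel":[0.449,0.944,0],"fingers":0.8},{"delta_rot":[0,0,0],"travel":[0.449,0.944,0],"fingers":0.8},{"delta_rot":[0,0,0],"travel":[0.449,0.944,0],"fingers":0.8},{"delta_rot":[0,0,0],"travel":[0.449,0.944,0],"fingers":0.8}])

```text
clock: 51.6
tcp_pos: [0.5487, -0.1003, 0.287]
orientation: [-0.0, -0.0, 1.0, 0.0]
wrist_force: [-0.2, -0.1, -0.6]
finger_gap: 0.0179
grip_force: 24.5
```

Call:
carry_out(series=[{"delta_rot":[0,0,0],"travel":[0.449,0.944,0],"fingers":0.8},{"delta_rot":[0,0,0],"travel":[0.449,0.944,0],"fingers":0.8},{"delta_rot":[0,0,0],"travel":[0.449,0.944,0],"fingers":0.8},{"delta_rot":[0,0,0],"travel":[0.449,0.944,0],"fingers":0.8},{"delta_rot":[0,0,0],"travel":[0.449,0.944,0],"fingers":0.8}])

```text
clock: 52.22
tcp_pos: [0.6048, 0.0177, 0.287]
orientation: [-0.0, -0.0, 1.0, 0.0]
wrist_force: [-0.0, 0.0, -0.5]
finger_gap: 0.0174
grip_force: 24.5
```

Call:
carry_out(series=[{"delta_rot":[0,0,0],"travel":[0,0,0],"fingers":0.8},{"delta_rot":[0,0,0],"travel":[0,0,0],"fingers":0.8},{"delta_rot":[0,0,0],"travel":[0,0,0],"fingers":0.8},{"delta_rot":[0,0,0],"travel":[0,0,0],"fingers":0.8},{"delta_rot":[0,0,0],"travel":[0,0,0],"fingers":0.8}])

```text
clock: 52.85
tcp_pos: [0.6045, 0.0163, 0.287]
orientation: [0.0, 0.0, 1.0, 0.0]
wrist_force: [1.0, 0.5, -0.8]
finger_gap: 0.0174
grip_force: 24.5
```

Run:
```python
from h import *
r=snap('scene','pics/s10.png'); a=cv2.imread('pics/s10.png')
cv2.imwrite('pics/s10c.png',cv2.resize(a[120:260,250:390],(600,600),interpolation=3))
s=env.get_state();p=s['tcp_pos'];print(p,s['finger_gap'],s['orientation'].round(4))
k=600/140
for n,h in(('funnel top',hull(r,.6046,.0165,[(.0295,.242)])),('skirt',hull(r,.6046,.0165,[(.0355,.154),(.0355,.166)])),('lid plate',hull(r,p[0],p[1],[(.031,p[2]-.0059),(.031,p[2]-.0019)]))):
    h=h.reshape(-1,2)-[250,120]; print(n,h.min(0)*k,h.max(0)*k)
```

```text
[0.60454277 0.01639777 0.28696124] 0.017561123039115684 [1.e-04 2.e-04 1.e+00 0.e+00]
funnel top [217.56474086 266.11960275] [391.87316895 347.4458313 ]
skirt [201.37586321 445.22460938] [401.92775181 580.26606968]
lid plate [212.18484061 150.33678327] [400.28516497 242.36081805]
```

View pics/s10c.png

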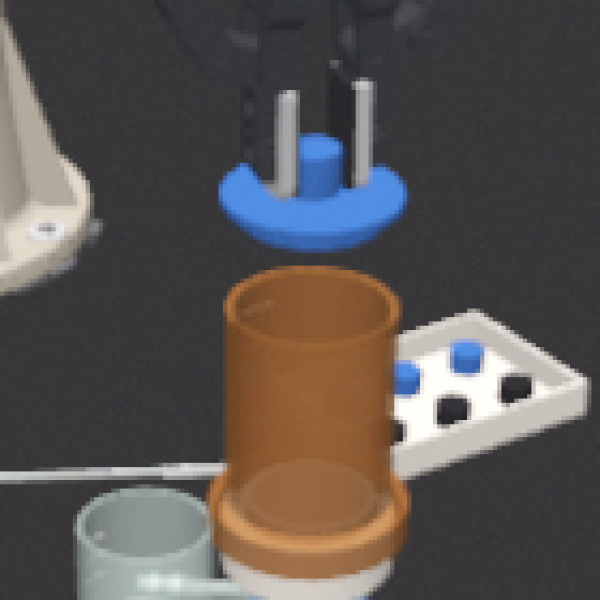

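The lid (218–406) is centred over the funnel's rim (224–400) and level. Lowering.

Call:
carry_out(series=[{"delta_rot":[0,0,0],"travel":[0,0.01,-0.6],"fingers":0.8},{"delta_rot":[0,0,0],"travel":[0,0,-0.5],"fingers":0.8},{"delta_rot":[0,0,0],"travel":[0,0,0],"fingers":0.8},{"delta_rot":[0,0,0],"travel":[0,0,-0.1],"fingers":0.8},{"delta_rot":[0,0,0],"travel":[0,0,0],"fingers":0.8}])

```text
clock: 53.52
tcp_pos: [0.6047, 0.0171, 0.257]
orientation: [0.0, -0.0, 1.0, 0.0]
wrist_force: [0.1, -0.1, -0.6]
finger_gap: 0.0173
grip_force: 24.5
```

Call:
carry_out(series=[{"delta_rot":[0,0,0],"travel":[0,0,-0.06],"fingers":0.8},{"delta_rot":[0,0,0],"travel":[0,0,-0.06],"fingers":0.8},{"delta_rot":[0,0,0],"travel":[0,0,0],"fingers":0.8},{"delta_rot":[0,0,0],"travel":[0,0,0],"fingers":0.8}])

```text
clock: 54.02
tcp_pos: [0.6047, 0.017, 0.2539]
orientation: [0.0, -0.0, 1.0, 0.0]
wrist_force: [-0.7, -0.3, -0.4]
finger_gap: 0.0177
grip_force: 24.5
```

Call:
carry_out(series=[{"delta_rot":[0,0,0],"travel":[0,0,-0.06],"fingers":0.8},{"delta_rot":[0,0,0],"travel":[0,0,0],"fingers":0.8}])

```text
clock: 54.28
tcp_pos: [0.6046, 0.017, 0.2522]
orientation: [-0.0, -0.0, 1.0, 0.0]
wrist_force: [-0.7, -0.5, 0.2]
finger_gap: 0.0173
grip_force: 24.5
```

Call:
carry_out(series=[{"delta_rot":[0,0,0],"travel":[0,0,-0.04],"fingers":0.8},{"delta_rot":[0,0,0],"travel":[0,0,0],"fingers":0.8}])

```text
clock: 54.52
tcp_pos: [0.6046, 0.0171, 0.2512]
orientation: [-0.0, -0.0, 1.0, 0.0]
wrist_force: [-0.5, -0.6, 0.1]
finger_gap: 0.0177
grip_force: 24.5
```

Call:
carry_out(series=[{"delta_rot":[0,0,0],"travel":[0,0,-0.06],"fingers":0.8},{"delta_rot":[0,0,0],"travel":[0,0,-0.04],"fingers":0.8},{"delta_rot":[0,0,0],"travel":[0,0,0],"fingers":0.8}])

```text
clock: 54.9
tcp_pos: [0.6046, 0.017, 0.2487]
orientation: [-0.0, -0.0, 1.0, 0.0]
wrist_force: [-0.3, 0.1, -0.9]
finger_gap: 0.0178
grip_force: 24.5
```

Call:
carry_out(series=[{"delta_rot":[0,0,0],"travel":[0,0,-0.03],"fingers":0.8},{"delta_rot":[0,0,0],"travel":[0,0,0],"fingers":0.8}])

```text
clock: 55.15
tcp_pos: [0.6046, 0.017, 0.2481]
orientation: [-0.0, -0.0, 1.0, 0.0]
wrist_force: [-0.3, 0.1, -1.2]
finger_gap: 0.0175
grip_force: 24.5
```

Call:
carry_out(series=[{"delta_rot":[0,0,0],"travel":[0,0,-0.02],"fingers":0.8},{"delta_rot":[0,0,0],"travel":[0,0,0],"fingers":0.8}])

```text
clock: 55.4
tcp_pos: [0.6047, 0.017, 0.2479]
orientation: [0.0, -0.0, 1.0, 0.0]
wrist_force: [0.4, -0.4, 1.5]
finger_gap: 0.0178
grip_force: 24.7
```

Call:
carry_out(series=[{"delta_rot":[0,0,0],"travel":[0,0,-0.01],"fingers":0.8},{"delta_rot":[0,0,0],"travel":[0,0,0],"fingers":0.4},{"delta_rot":[0,0,0],"travel":[0,0,0],"fingers":0},{"delta_rot":[0,0,0],"travel":[0,0,0.2],"fingers":0},{"delta_rot":[0,0,0],"travel":[0,0,0.8],"fingers":0}])

```text
clock: 56.02
tcp_pos: [0.6039, 0.0171, 0.2715]
orientation: [-0.001, -0.0, 1.0, 0.0]
wrist_force: [0.2, -0.2, 0.3]
finger_gap: 0.0426
grip_force: 0.0
```

Call:
carry_out(series=[{"delta_rot":[0,0,0],"travel":[0,0,1],"fingers":0},{"delta_rot":[0,0,0],"travel":[-1,0,1],"fingers":0},{"delta_rot":[0,0,0],"travel":[-1,0,0.5],"fingers":0},{"delta_rot":[0,0,0],"travel":[-1,0,0],"fingers":0},{"delta_rot":[0,0,0],"travel":[0,0,0],"fingers":0}])

```text
clock: 56.65
tcp_pos: [0.5287, 0.0172, 0.3361]
orientation: [0.001, -0.0, 1.0, -0.0]
wrist_force: [-0.2, -0.6, 0.6]
finger_gap: 0.0429
grip_force: 0.0
```

Run:
```python
from h import *
r=snap('scene','pics/s11.png')
k={}
for n,h in(('lid plate',hull(r,.6046,.017,[(.031,.242),(.031,.246)])),('skirt',hull(r,.6046,.0168,[(.0355,.154),(.0355,.166)]))):
    h=h.reshape(-1,2); print(n,h.min(0),h.max(0))
```

```text
lid plate [300.0437  179.17906] [342.8835 201.5246]
skirt [297.17477 223.85281] [343.96582 255.35736]
```

View pics/s11.png

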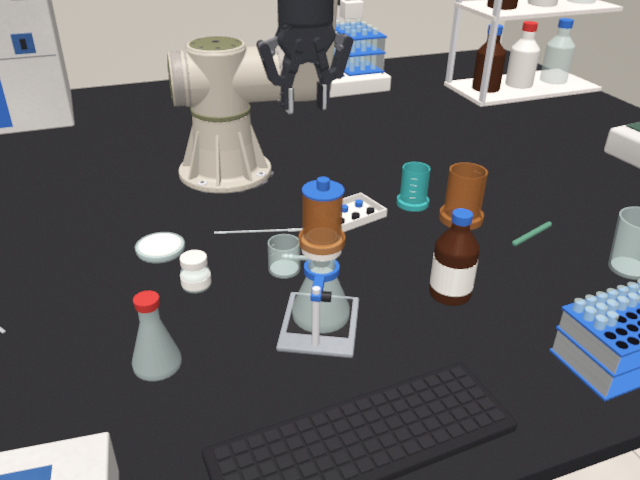

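The stack is complete and upright: lid at (323,190), funnel at (322,220), base on the flask at (321,250). All the bystanders are where they were and the arm is clear.

```bash
python3 -c "
from workcell import env
print(env.hand_in())"
```

```text
the job is handed in; nothing more can be done
None
```

The filtration set is assembled on the clamped flask in the order asked: base, disc, funnel, then lid. Each part was set down to its expected height and released, the other glassware was left standing, and the job was handed in at about 57 s; no verdict was shown.

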